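Ready the jar's outer lid for rinsing, inner lid left on

TASK

The jar's outer lid needs a lukewarm rinse. First turn the mixer tap's temperature knob to the long 38-degree mark on its scale and let go of it; then take the two nested lids from the tray together, lower them onto the open glass jar until the inner lid is fully home, and lift off the outer lid alone, leaving the inner lid sitting undisturbed in the jar. Finish while still holding the outer lid upright, raised about 10 cm clear above the closed jar; do not drop the lids, and leave the jar, mirror, lens case and tweezer where they are.

Things in the scene. Friction and masses are not known exactly. Their poses are not given: they have to be found in the camera images.
- thermostat: fixed round white scale plate of the tap's temperature knob, 86 mm across, 6 mm thick, on the counter behind the basin, left of the spout. Origin: on the knob's axis at counter level (z = 0), z up. 11 black marks around the knob, 25 degrees apart: ten short and thin, one long and broad (38 degrees) on the plate's own -x side
- temp_knob (a joint): angle (rad, 0 to 4.36) of the chrome knob on that plate; grows clockwise from above; 2.618 = on the long 38-degree mark; starts 0.5 to 1.4 short of it. Stays where left, needs 0.05 N m. Skirt 48 mm across up to 11 mm above the counter, then a round ribbed grip 38 mm across up to 51 mm. A black pointer line runs from the middle of its top to the skirt's edge
- jar: loose open square glass jar, 50 mm square, 75 mm tall, walls 4 mm, so its square mouth is 42 mm wide; the cotton buds in it stay below the lid. About 0.24 kg, standing on the bamboo rack. Origin: centre of its underside; z up, x and y square to its sides
- tray: fixed flat white lens tray on the rack, 160 mm (own x) by 150 mm (own y), rim 9 mm high and 4 mm thick, floor 4 mm thick. Origin: centre of its underside
- inner_lid: white inner lid, 45 g, on the tray under the outer lid. Origin: centre of its underside, 59 mm above the jar's when fully home. Upward: square plug tapering from 34 mm wide (foot) to 38 mm (at 16); square flange 58 mm wide from 16 to 26 mm, which rests on the jar's rim and overhangs its sides by 4 mm; collar 43 mm wide to 34; small knob to 44 mm. x, y square to its sides
- outer_lid: square aluminium cap, open below, 52 mm wide, 30 mm tall, 55 g, walls 3 mm. Sits loosely over the inner lid's collar, rim on the flange and 3 mm inside its edge; no latch: gripped by its own sides it lifts off alone; gripping only the flange carries both. Origin: centre of its open underside, 26 mm above the inner lid's when nested; z up, x and y square to its sides
- lens_case: bystander: green lens case with two round twist caps, 68 by 33 by 19 mm, loose near one end of the rack. Origin: centre of its underside
- tweezer: bystander: aluminium tweezer, 97 mm long, 14 mm wide, 8 mm high, loose, lying near the other end of the rack. Origin: under its middle
- mirror: bystander: round plastic mirror 100 mm across, fixed by its clip to the rack's right-hand end (-y), its top about 160 mm above the counter. Origin: at counter level below the clip
- rack: fixed bamboo bridge rack across the basin, 229 mm (x, from 0.366 to 0.595 m ahead of the base) by 660 mm (y, centred), slats' top 34 mm above the counter. Origin: its middle, at counter level
- mixer: fixed tap: spout on the counter at the middle (y = 0) of the basin's far side, 145 mm high, reaching from 0.59 to 0.74 m ahead of the base; right of it (y = -0.13) a plain flow lever without a scale, not used. Origin: the spout's foot, 0.715 m ahead of the base
Mind the look-alikes: they are no part of the job. Leave any brown look-alike of the jar alone.

How it is judged:
By the outcome, as a careful person would: the job done as asked, in the order asked, and still so for the second after the job is handed in, while the arm keeps its last pose, push and grip.
It also fails if it takes over 61 s, if anything falls off the work surface, if the arm or the gripper's body presses on something with over 40 N, if the wrist force passes 120 N, or if a joint passes its speed limit or range.

ROBOT

A 6-joint arm with a two-finger parallel gripper is mounted at the origin on the work surface. World frame = base frame: x ahead of the robot, y to its left, z up, the work surface at z = 0. Lengths are in mm, angles in degrees, forces in N, time in s.
With the tool pointing down it reaches from about 350 to 850 mm from the base axis. Payload 8.1 kg.
Tool frame: the origin (TCP) lies midway between the tips of the shut fingers; the grasp point (between the pads) lies 19 mm behind it (r.tcp_to_grasp is the distance from the TCP to the grasp point, in mm); z points along the fingers, y is the direction in which the jaws open and shut (so a half turn about z gives the same grasp; the last joint's range is limited). The gripper opens to 85 mm and grips with 20 to 120 N. Pads are 22 mm wide; open, the fingers measure 114 mm over their backs; the gripper's body (76 mm by 85 mm) begins 54 mm behind the grasp point. The pads swing forward as they close: fully open they stand 13 mm farther back than shut.
Start: joints at [62.716, 7.471, 85.268, -0, 87.261, -4.893], TCP at [228.536, 554.776, 231.292] pointing down, gripper open.
Joint ranges: [-169.43, 169.43], [-51.17, 129.36], [1.28, 143.12], [-76.62, 256.62], [0, 156.53], [-152.29, 152.29]. Speed limits (degrees/s): [136.94, 136.94, 159.86, 180, 180, 180].

INTERFACE

Orientations are given as [roll, pitch, yaw] about the fixed x, y, z axes, in that order (R = Rz(yaw) Ry(pitch) Rx(roll)).
In Python, from bench import r gives the robot as it stands.
- The arm moves only by the tool jog_arm, never from a script. Its argument "targets" is a list of rows, each a list of 7 numbers: the shift along the tool's x, y, z in m, then the turn, a rotation vector about the tool's x, y, z in rad, then the closure, from 0 (fully open) to 1 (shut). In form: [[dx, dy, dz, wx, wy, wz, claw], ...]. A call has 1 to 5 rows; each row is the pose to reach, as a shift and turn from the pose commanded when the call began, along the tool's axes at that moment; what a row does not reach only later rows make up. A row lasts 1/12 s, in which the tool goes at most 41.7 mm and 7.16 degrees, less where a joint would pass 70% of its speed; a pose out of reach is approached as far as the arm can. A call with a gripper value outside its range is refused whole. The fingers move at their own pace and stop on an object; "newtons" is the grip in N (left out, the last holds). Time passes only in rows, so rows that repeat a pose let the fingers close. It gives the time, the measured TCP pose, the force and the opening at its end, in the units of the state.
- r.sense(): the state, without advancing time (a new reading comes with each control period).
- r.snapshot(name): name is "scene" or "top" or "wrist"; returns a dict with "pixels" (400x640x3 uint8, red, green, blue), "fx", "fy", "cx", "cy" (pixels), "dist" ([k1, k2, p1, p2, k3] as OpenCV has them; the pictures are not rectified), "origin" and "attitude" of the camera in the world. Camera axes: x right, y down, z forward; pixel columns grow to the right and rows downward; lengths in mm; the calibration is good to about 2 mm. A picture is of the moment at which its call begins. There is no depth.
- r.hand_in(): hands the job in, once; it reports no verdict.
The state is a dict: "time": time; "joint_pos": joint angles; "qd": joint speeds; "joint_efforts": joint torques, N m; "tool_pos": TCP position; "tcp_rot": TCP orientation; "ft_force": force on the tool from outside, world axes, zero at the start; "wrist_torque": the same for the moment, N m; "finger_gap": finger opening in mm.
Only numpy, scipy, OpenCV 4.12 (cv2) and the standard library are available. Lean on these libraries where they do the work, as an engineer would, in place of code of your own. Each camera call takes 0.05 s, during which the arm holds its last target.

## Working session

There is one attempt and no reset: what is moved stays moved. The work goes in short steps, Python scripts to look and compute and a tool call to move; the robot and the scene stay as the last step left them, time stands still between calls to the robot, and variables do not carry over. Pictures are saved under pics/ and viewed, and the job is handed in when it is done.

Besides the shell and the picture viewer there is one more tool, called after ">>>" by a JSON object that holds its "api" and its "payload", one argument or row to a line. jog_arm: Moves the arm, as the interface text tells. Its arguments: {"type":"object","properties":{"targets":{"type":"array","items":{"type":"array","items":{"type":"number"}}},"newtons":{"type":"number"}},"required":["targets"]}

```bash
ls; mkdir -p pics; python3 - <<'E'
from bench import r
import cv2
print(r.sense())
for n in ["scene","top","wrist"]:
    s=r.snapshot(n); cv2.imwrite(f"pics/{n}0.png",s["pixels"][:,:,::-1])
    print(n,{k:v for k,v in s.items() if k!="pixels"})
E
```

```text
pics
{'time': 0.0, 'joint_pos': array([ 6.27167740e+01,  7.51618605e+00,  8.53285212e+01,  2.18522467e-04,
        8.72602371e+01, -4.89410891e+00]), 'qd': array([-0.0174474 , -0.00839972,  0.02008981,  0.04316441,  0.04220664,
       -0.09205299]), 'joint_efforts': array([ 1.06968713e-03, -5.69396603e+01, -5.00550771e+01, -5.96934069e-05,
        1.47410732e-02, -1.22252118e-05]), 'tool_pos': array([228.2784369 , 554.29771346, 230.2404434 ]), 'tcp_rot': array([-1.79895457e+02, -9.17072443e-03,  1.57610864e+02]), 'ft_force': array([ 0.12768912,  0.04702092, -0.79782447]), 'wrist_torque': array([0.00491337, 0.02513452, 0.01436823]), 'finger_gap': 84.80670422871354}
scene {'fx': 390.3878961632859, 'fy': 390.3878961632859, 'cx': 323.7508925385767, 'cy': 201.15966490843806, 'dist': array([0.00318674, 0.        , 0.        , 0.        , 0.        ]), 'origin': array([1259.53453172, -184.3695023 ,  567.32587876]), 'attitude': array([-123.13210133,   -0.63150667,   73.93450799])}
top {'fx': 407.3774284821831, 'fy': 407.3774284821831, 'cx': 317.23050674224066, 'cy': 196.63943234635167, 'dist': array([-0.08794255,  0.        ,  0.        ,  0.        ,  0.        ]), 'origin': array([ 469.66277218,   27.12270079, 1224.66282798]), 'attitude': array([-1.77774672e+02, -5.57305215e-02, -8.90291922e+01])}
wrist {'fx': 336.0189035916585, 'fy': 336.0189035916585, 'cx': 318.8892089309082, 'cy': 197.24292647978436, 'dist': array([-0.06931631,  0.        ,  0.        ,  0.        ,  0.        ]), 'origin': array([166.14843751, 579.64736407, 372.66738673]), 'attitude': array([1.64565695e+02, 6.99073755e-02, 6.76116729e+01])}
```

View pics/scene0.png

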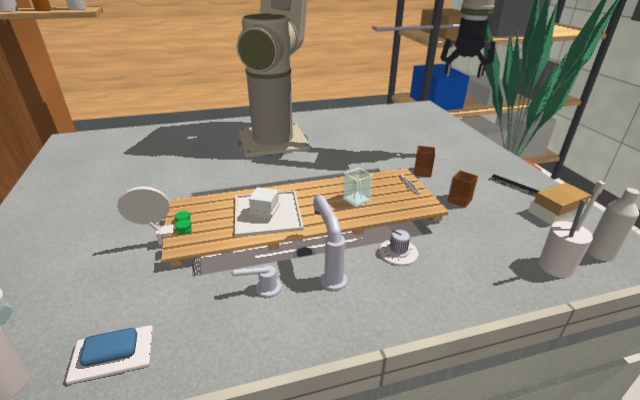

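View pics/top0.png

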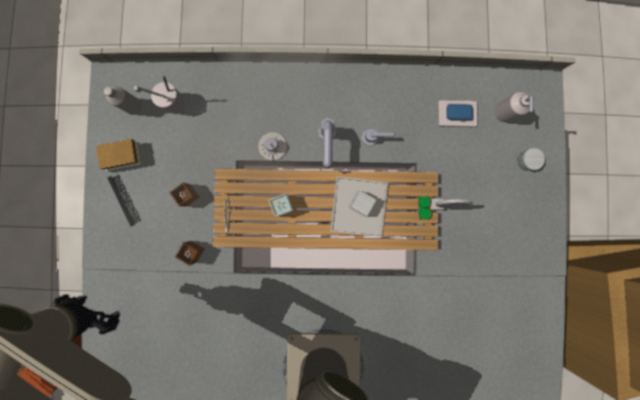

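View pics/wrist0.png

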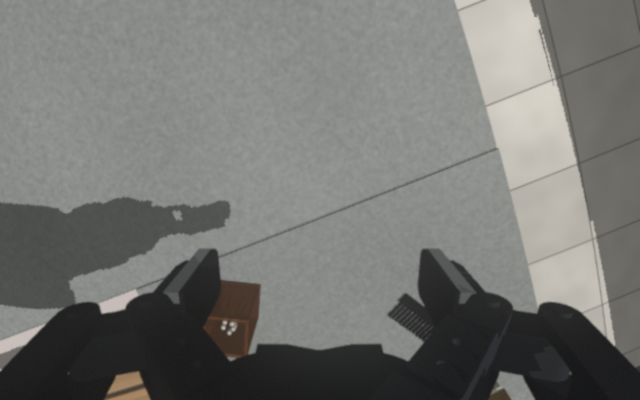

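The scene camera shows the jar at about (357,187), lids on the tray at (264,200), knob at (399,243), and mirror and lens case on the left. The top camera shows the knob at (272,146), jar (281,205), lids (364,203) and tray (360,207). The wrist camera sees mostly counter and a brown decoy.

```bash
cat > h.py <<'E'
from bench import r
import numpy as np, cv2
from scipy.spatial.transform import Rotation as R
def cam(s):
    K=np.array([[s["fx"],0,s["cx"]],[0,s["fy"],s["cy"]],[0,0,1.]])
    return K,np.asarray(s["dist"],float),np.asarray(s["origin"]),R.from_euler('xyz',s["attitude"],degrees=True).as_matrix()
def plane(s,uv,z):
    K,d,o,A=cam(s)
    p=cv2.undistortPoints(np.asarray(uv,float).reshape(-1,1,2),K,d).reshape(-1,2)
    v=np.c_[p,np.ones(len(p))]@A.T
    return o+v*((z-o[2])/v[:,2])[:,None]
def proj(s,P):
    K,d,o,A=cam(s)
    c=(np.asarray(P,float).reshape(-1,3)-o)@A
    return cv2.projectPoints(c,np.zeros(3),np.zeros(3),K,d)[0].reshape(-1,2)
def save(s,n,box=None,k=1):
    im=s["pixels"][:,:,::-1]
    if box: x0,y0,x1,y1=box; im=im[y0:y1,x0:x1]
    if k!=1: im=cv2.resize(im,None,fx=k,fy=k,interpolation=cv2.INTER_CUBIC)
    cv2.imwrite(f"pics/{n}.png",np.ascontiguousarray(im))
def pose():
    s=r.sense(); return np.array(s["tool_pos"]),R.from_euler('xyz',s["tcp_rot"],degrees=True)
def delta(target,rpy):
    p,q=pose(); t=R.from_euler('xyz',rpy,degrees=True)
    return np.round(q.inv().apply(np.array(target)-p)/1000,4), np.round((q.inv()*t).as_rotvec(),4)
E
python3 - <<'E'
from h import *
s=r.snapshot("top"); save(s,"top1",(200,120,460,280),3)
for n,uv,z in [("knobplate",(272,146),6),("jar top",(281,205),109),("lid top",(364,203),90),("tray",(360,207),40)]:
    print(n,plane(s,[uv],z)[0].round(1))
s=r.snapshot("scene"); save(s,"scene1",(140,150,460,310),2.5)
K,d,o,A=cam(r.snapshot("wrist")); p,q=pose()
print("cam in tool",q.inv().apply(o-p), (q.inv()*R.from_matrix(A)).as_euler('xyz',degrees=True))
E
```

```text
knobplate [667.5 165.7   6. ]
jar top [488.4 125.7 109. ]
lid top [ 498.2 -104.    90. ]
tray [487.6 -98.2  40. ]
cam in tool [  67.1530657    -0.54107449 -142.20624697] [-1.54406908e+01  1.56370879e-02  8.99958482e+01]
```

View pics/top1.png

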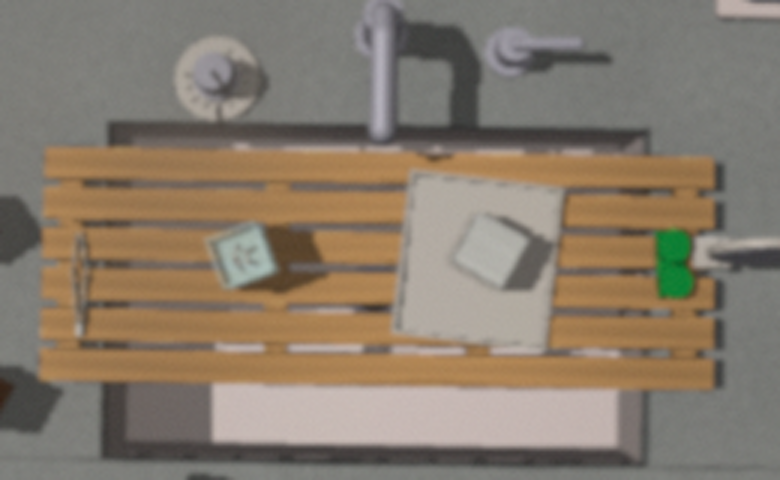

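View pics/scene1.png

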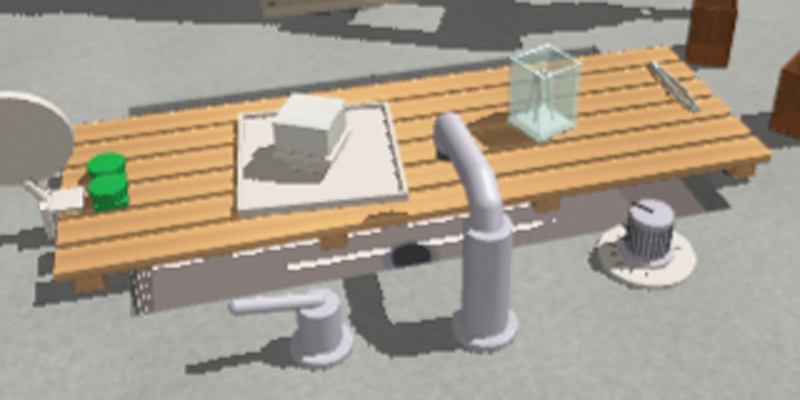

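```bash
python3 - <<'E'
from h import *
print(delta([667,166,170],[180,0,157.6]))
E
```

```text
(array([-0.5535, -0.1922,  0.061 ]), array([-0.0007, -0.    ,  0.0001]))
```

>>> {"api": "jog_arm", "payload": {
  "targets": [
    [-0.5535, -0.192, 0.06, 0, 0, 0, 0],
    [-0.5535, -0.192, 0.06, 0, 0, 0, 0],
    [-0.5535, -0.192, 0.06, 0, 0, 0, 0],
    [-0.5535, -0.192, 0.06, 0, 0, 0, 0],
    [-0.5535, -0.192, 0.06, 0, 0, 0, 0]
  ]
}}

```text
time: 0.72
tool_pos: [384.7, 416.1, 210.0]
tcp_rot: [180.0, 0.0, 157.6]
ft_force: [0.6, 1.2, -0.3]
finger_gap: 85.4
```

>>> {"api": "jog_arm", "payload": {
  "targets": [
    [-0.3575, -0.124, 0.039, 0, 0, 0, 0],
    [-0.3575, -0.124, 0.039, 0, 0, 0, 0],
    [-0.3575, -0.124, 0.039, 0, 0, 0, 0],
    [-0.3575, -0.124, 0.039, 0, 0, 0, 0],
    [-0.3575, -0.124, 0.039, 0, 0, 0, 0]
  ]
}}

```text
time: 1.13
tool_pos: [540.1, 278.3, 188.6]
tcp_rot: [180.0, 0.0, 157.6]
ft_force: [0.6, 0.8, 0.2]
finger_gap: 85.3
```

>>> {"api": "jog_arm", "payload": {
  "targets": [
    [-0.1613, -0.056, 0.018, 0, 0, 0, 0],
    [-0.1613, -0.056, 0.018, 0, 0, 0, 0],
    [-0.1613, -0.056, 0.018, 0, 0, 0, 0],
    [-0.1613, -0.056, 0.018, 0, 0, 0, 0],
    [-0.1613, -0.056, 0.018, 0, 0, 0, 0]
  ]
}}

```text
time: 1.55
tool_pos: [670.0, 160.7, 168.6]
tcp_rot: [-179.9, 0.0, 157.3]
ft_force: [0.1, 0.5, 0.6]
finger_gap: 85.3
```

```bash
python3 - <<'E'
from h import *
s=r.snapshot("wrist"); save(s,"w1")
print(pose()[0], proj(s,[[667,166,6],[488,126,109]]))
E
```

```text
[668.79288601 162.34468376 168.82179853] [[323.78642246 174.30320998]
 [133.59406624 -54.63746232]]
```

View pics/w1.png

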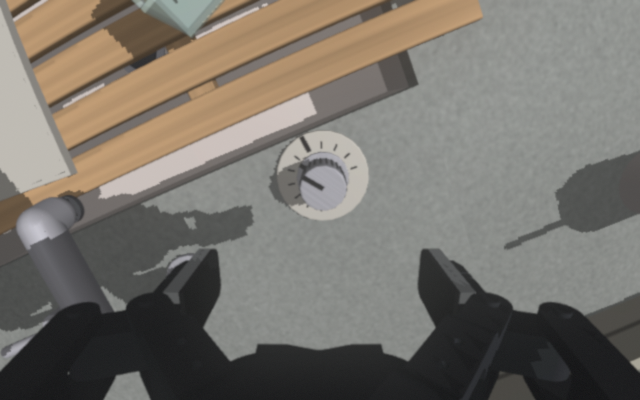

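The wrist view shows the plate at about (323,175), the long mark at (305,143) and the pointer on the knob top running from (323,187) toward (303,178). I'll zoom in to measure it.

```bash
python3 - <<'E'
from h import *
s=r.snapshot("wrist"); save(s,"w2",(268,120,378,230),6)
im=s["pixels"]; hsv=cv2.cvtColor(im,cv2.COLOR_RGB2HSV)
sub=im[120:230,268:378].astype(int)
print(im[210,330],im[186,330],im[143,305],im[240,330])
E
```

```text
[165 163 165] [167 167 173] [145 142 136] [142 145 141]
```

View pics/w2.png

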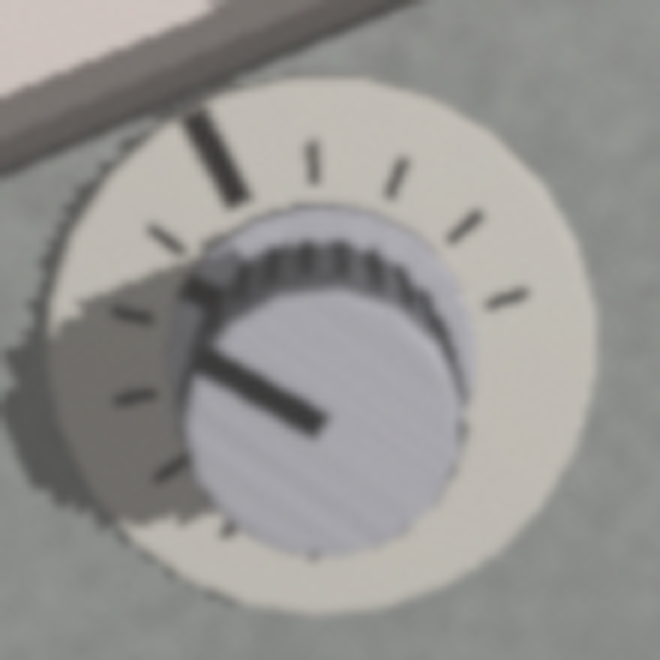

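```bash
python3 - <<'E'
from h import *
s=r.snapshot("wrist")
f=lambda L:(np.array(L,float)-2.5)/6+[268,120]
edge=f([(50,330),(597,345),(330,78),(330,612),(500,128),(140,545),(520,555)])
P=plane(s,edge,6)[:,:2].astype(np.float32)
(c,r0)=cv2.minEnclosingCircle(P); 
A=np.c_[2*P,np.ones(len(P))]; sol=np.linalg.lstsq(A,(P**2).sum(1),rcond=None)[0]
c=sol[:2]; print("plate c",c,"R",np.sqrt(sol[2]+c@c))
top=plane(s,f([(188,420),(467,420),(325,290),(325,557),(228,517),(425,520)]),51)[:,:2]
A=np.c_[2*top,np.ones(len(top))]; sol=np.linalg.lstsq(A,(top**2).sum(1),rcond=None)[0]
c2=sol[:2]; print("knob top c",c2,"R",np.sqrt(sol[2]+c2@c2))
ang=lambda v:np.degrees(np.arctan2(v[1],v[0]))
m=plane(s,f([(198,118),(236,200)]),6)[:,:2]
print("mark",ang(m[0]-m[1]),ang(m.mean(0)-c),ang(m.mean(0)-c2))
for q in [(165,238),(132,314),(134,397),(172,468),(313,163),(397,178),(465,226),(506,298)]:
    print(ang(plane(s,f([q]),6)[0,:2]-c)%360)
p=plane(s,f([(205,358),(320,424)]),51)[:,:2]; print(p)
print("ptr",ang(p[0]-p[1])%360,ang(p[0]-c2)%360,ang(p.mean(0)-c)%360)
p=plane(s,f([(205,292),(190,283)]),11)[:,:2]; print("skirt",[ang(x-c)%360 for x in p])
E
```

```text
plate c [667.9611998  167.28913629] R 42.936047320857895
knob top c [667.51733075 166.89518987] R 18.510973555452342
mark -178.2095881699225 -173.50783164658415 -174.07650770644568
211.00572905161786
235.0305068155875
259.5038144109772
283.57822620262885
162.0794727609976
136.97773338479496
111.81211784024838
86.00891226742257
[[652.71311048 155.44136658]
 [666.86870392 166.04048995]]
ptr 216.82435197650292 217.72863148318015 218.71097263894532
skirt [np.float64(217.00632829210338), np.float64(216.88509059069938)]
```

```bash
python3 - <<'E'
from h import *
print(pose()[0],r.sense()["tcp_rot"],delta([667.7,167.1,16],[180,0,157.6]))
E
```

```text
[666.61031242 166.18937983 169.92894623] [-1.79978336e+02 -7.74486635e-02  1.57514904e+02] (array([-0.0009,  0.0013,  0.1539]), array([-0.0004, -0.0014, -0.0015]))
```

>>> {"api": "jog_arm", "payload": {
  "targets": [
    [-0.001, 0.001, 0.04, 0, 0, 0, 0],
    [-0.001, 0.001, 0.08, 0, 0, 0, 0],
    [-0.001, 0.001, 0.12, 0, 0, 0, 0],
    [-0.001, 0.001, 0.153, 0, 0, 0, 0],
    [-0.001, 0.001, 0.153, 0, 0, 0, 0.1]
  ]
}}

```text
time: 2.12
tool_pos: [660.4, 168.1, 8.8]
tcp_rot: [-179.6, -0.7, 157.7]
ft_force: [-2.1, -0.3, -2.5]
finger_gap: 77.2
```

>>> {"api": "jog_arm", "payload": {
  "targets": [
    [0, 0, 0, 0, 0, 0, 1],
    [0, 0, 0, 0, 0, 0, 1],
    [0, 0, 0, 0, 0, 0, 1],
    [0, 0, 0, 0, 0, 0, 1],
    [0, 0, 0, 0, 0, 0, 1]
  ],
  "newtons": 30
}}

```text
time: 2.53
tool_pos: [669.5, 164.4, 23.1]
tcp_rot: [-179.8, 0.2, 157.6]
ft_force: [-12.5, -16.2, 15.4]
finger_gap: 37.2
```

>>> {"api": "jog_arm", "payload": {
  "targets": [
    [0, 0, 0, 0, 0, 0, 1],
    [0, 0, 0, 0, 0, 0, 1],
    [0, 0, 0, 0, 0, 0, 1]
  ]
}}

```text
time: 2.78
tool_pos: [669.5, 164.4, 23.1]
tcp_rot: [-179.8, 0.2, 157.6]
ft_force: [-12.2, -15.2, 15.7]
finger_gap: 36.7
```

>>> {"api": "jog_arm", "payload": {
  "targets": [
    [0, 0, 0, 0, 0, 0, 0.35],
    [0, 0, 0, 0, 0, 0, 0.35],
    [0, 0, 0, 0, 0, 0, 0.35],
    [0, 0, 0, 0, 0, 0, 0.35]
  ],
  "newtons": 20
}}

```text
time: 3.12
tool_pos: [669.2, 168.0, 19.6]
tcp_rot: [179.9, 0.1, 157.6]
ft_force: [-0.6, 0.0, -0.3]
finger_gap: 55.4
```

```bash
python3 - <<'E'
from h import *
s=r.snapshot("wrist"); save(s,"w3"); print(pose()[0],r.sense()["tcp_rot"],r.sense()["ft_force"])
E
```

```text
[668.76957843 167.88841865  18.97358005] [1.79929606e+02 9.20084263e-02 1.57631173e+02] [-0.4293143  -0.10248386 -0.36997478]
```

View pics/w3.png

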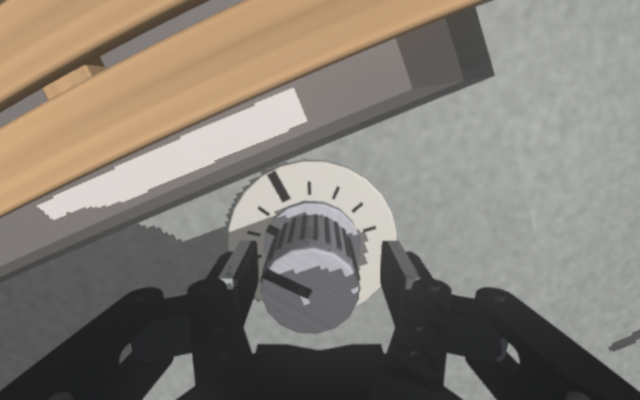

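```bash
python3 - <<'E'
from h import *
s=r.snapshot("wrist"); save(s,"w4",(215,150,415,350),4)
print(pose()[0],proj(s,[[667.7,167.1,51],[667.7,167.1,6]]), cam(s)[2])
p,q=pose(); print(proj(s,p+q.apply([[0,0,-20],[0,30,-20],[0,-30,-20]])))
E
```

```text
[668.43754036 167.78548348  18.47685527] [[317.17752864 290.83114837]
 [317.46315489 242.71268903]] [606.21681985 192.88571508 161.17973382]
[[319.48725797 275.31543447]
 [392.95985933 275.01960722]
 [245.97300202 275.08405614]]
```

View pics/w4.png

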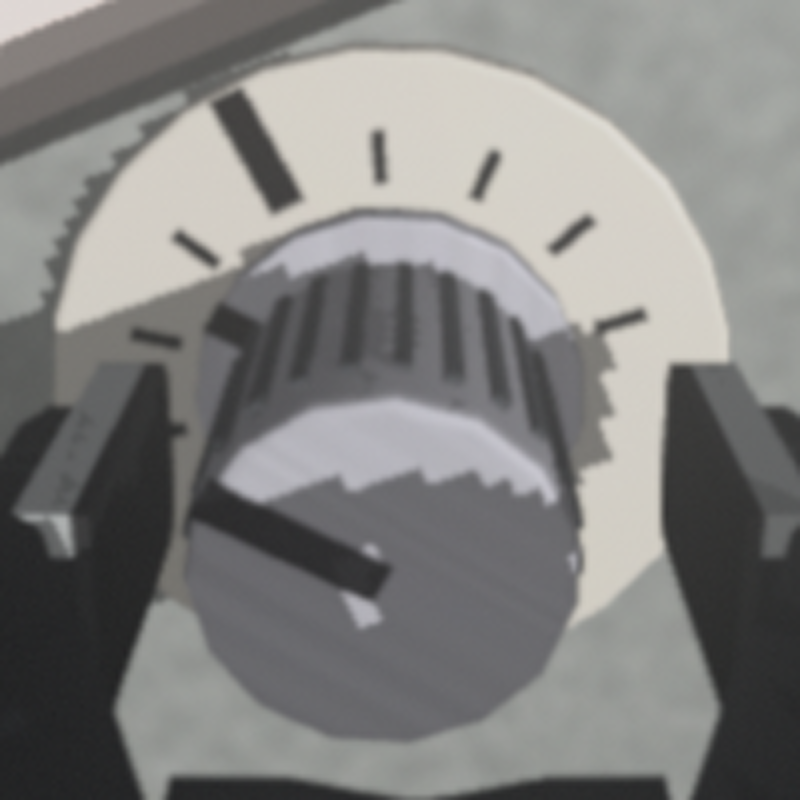

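```bash
python3 - <<'E'
from h import *
s=r.snapshot("wrist")
p,q=pose(); P=plane(s,[[310.8,292.3]],51)[0]; print(P,q.inv().apply(P-p),p)
f=lambda L:(np.array(L,float)-1.5)/4+[215,150]
print(plane(s,f([(390,48),(57,330),(728,330)]),6))
E
```

```text
[666.79829566 164.71865506  51.        ] [  0.1471543   -3.28402958 -32.89875597] [668.20422527 167.70676478  18.10274766]
[[628.67103397 180.3055025    6.        ]
 [645.34815353 128.67958614   6.        ]
 [676.93756133 205.40660436   6.        ]]
```

>>> {"api": "jog_arm", "payload": {
  "targets": [
    [0, -0.0033, 0, 0, 0, 0, 0.35],
    [0, -0.0033, 0, 0, 0, 0, 0.35],
    [0, -0.0033, 0, 0, 0, 0, 1],
    [0, -0.0033, 0, 0, 0, 0, 1],
    [0, -0.0033, 0, 0, 0, 0, 1]
  ],
  "newtons": 25
}}

```text
time: 3.68
tool_pos: [666.9, 165.0, 17.9]
tcp_rot: [179.9, 0.0, 157.6]
ft_force: [0.5, 4.0, 0.5]
finger_gap: 37.7
```

>>> {"api": "jog_arm", "payload": {
  "targets": [
    [0, 0, 0, 0, 0, 0, 1],
    [0, 0, 0, 0, 0, 0, 1]
  ]
}}

```text
time: 3.85
tool_pos: [666.9, 165.0, 17.9]
tcp_rot: [179.9, 0.0, 157.6]
ft_force: [0.8, 4.7, 0.2]
finger_gap: 37.3
```

>>> {"api": "jog_arm", "payload": {
  "targets": [
    [0, 0, 0, 0, 0, 0.09, 1],
    [0, 0, 0, 0, 0, 0.2, 1],
    [0, 0, 0, 0, 0, 0.31, 1],
    [0, 0, 0, 0, 0, 0.42, 1],
    [0, 0, 0, 0, 0, 0.53, 1]
  ]
}}

```text
time: 4.27
tool_pos: [667.5, 165.7, 18.0]
tcp_rot: [179.8, -0.0, 127.0]
ft_force: [4.4, 8.9, -2.6]
finger_gap: 37.3
```

>>> {"api": "jog_arm", "payload": {
  "targets": [
    [0, 0, 0, 0, 0, 0.011, 1],
    [0, 0, 0, 0, 0, 0.011, 1],
    [0, 0, 0, 0, 0, 0.011, 1],
    [0, 0, 0, 0, 0, 0.011, 1]
  ]
}}

```text
time: 4.6
tool_pos: [667.5, 165.6, 17.9]
tcp_rot: [179.9, -0.0, 126.6]
ft_force: [4.6, 8.1, -2.2]
finger_gap: 37.6
```

>>> {"api": "jog_arm", "payload": {
  "targets": [
    [0, 0, 0, 0, 0, 0, 0.4],
    [0, 0, 0, 0, 0, 0, 0.4],
    [0, 0, 0, 0, 0, 0, 0.4],
    [0, 0, -0.03, 0, 0, 0, 0.4],
    [0, 0, -0.06, 0, 0, 0, 0.4]
  ]
}}

```text
time: 5.02
tool_pos: [663.9, 163.3, 74.9]
tcp_rot: [-179.6, -0.2, 126.6]
ft_force: [0.9, -0.0, -0.1]
finger_gap: 51.2
```

>>> {"api": "jog_arm", "payload": {
  "targets": [
    [0, 0, -0.035, 0, 0, 0, 0],
    [0, 0, -0.07, 0, 0, 0, 0],
    [0, 0, -0.07, 0, 0, 0, 0],
    [0, 0, -0.07, 0, 0, 0, 0],
    [0, 0, -0.07, 0, 0, 0, 0]
  ]
}}

```text
time: 5.43
tool_pos: [666.7, 163.9, 147.7]
tcp_rot: [-180.0, 0.0, 126.6]
ft_force: [-0.4, 0.5, 0.2]
finger_gap: 85.4
```

```bash
python3 - <<'E'
from h import *
s=r.snapshot("wrist"); c=proj(s,[[667,165,20]])[0].astype(int); print(pose()[0],c)
x,y=c[0]-65,max(c[1]-65,0); print(x,y); save(s,"w5",(x,y,x+130,y+130),6)
E
```

```text
[665.92418735 163.81383017 146.31115889] [320 187]
255 122
```

View pics/w5.png

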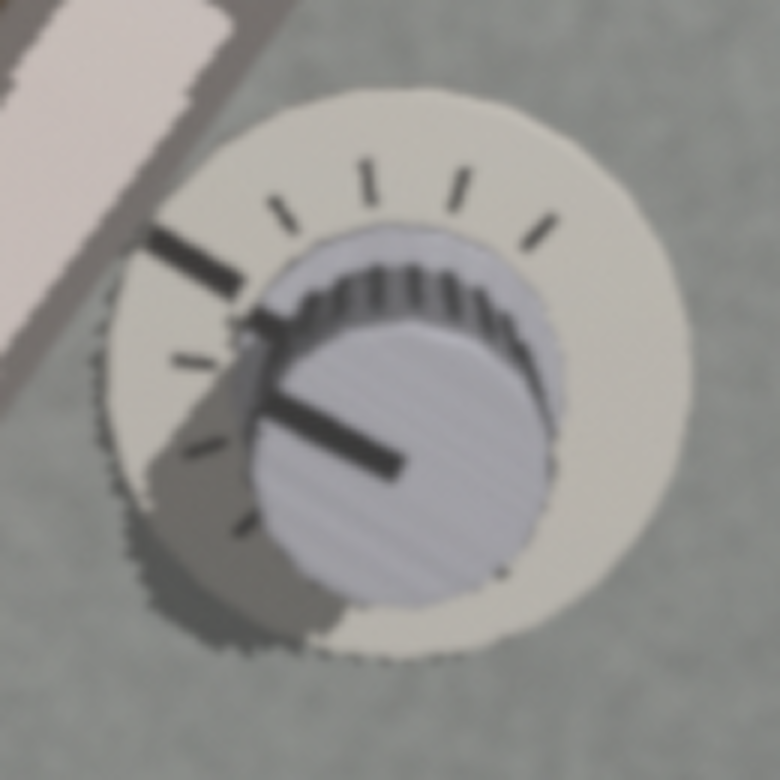

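```bash
python3 - <<'E'
from h import *
s=r.snapshot("wrist")
im=s["pixels"][122:252,255:385]; g=cv2.cvtColor(cv2.resize(im,None,fx=6,fy=6,interpolation=cv2.INTER_CUBIC),cv2.COLOR_RGB2GRAY)
m=(g<85).astype(np.uint8); n,l,st,ce=cv2.connectedComponentsWithStats(m)
for i in range(1,n):
    if st[i,4]>80:
        print(i,st[i],ce[i].round(1))
f=lambda L:(np.array(L,float)-2.5)/6+[255,122]
edge=f([(108,370),(692,370),(400,88),(400,658),(180,205),(625,190),(600,590),(640,220)])
P=plane(s,edge,6)[:,:2]
fit=lambda P:np.linalg.lstsq(np.c_[2*P,np.ones(len(P))],(P**2).sum(1),rcond=None)[0]
sol=fit(P); c=sol[:2]; print("c",c,np.sqrt(sol[2]+c@c))
top=plane(s,f([(252,465),(550,465),(402,322),(402,607),(290,385),(300,565),(505,565)]),51)[:,:2]
sol=fit(top); c2=sol[:2]; print("top",c2,np.sqrt(sol[2]+c2@c2))
ang=lambda v:np.degrees(np.arctan2(v[1],v[0]))%360
for n,q,z,k in [("L",(195,262),6,0),("s-1",(283,215),6,25),("s-2",(369,184),6,50),("s-3",(459,191),6,75),("s-4",(539,233),6,100),("s+1",(193,361),6,-25),("s+2",(204,449),6,-50),("s+3",(247,525),6,-75)]:
    a=plane(s,f([q]),z)[0,:2]; print(n,(ang(a-c)+k)%360, np.linalg.norm(a-c))
a=plane(s,f([(150,236),(238,288)]),6); print("Ldir",ang((a[0]-a[1])[:2]))
a=plane(s,f([(268,323)]),11)[0,:2]; print("skirt",ang(a-c),ang(a-c2),np.linalg.norm(a-c))
a=plane(s,f([(266,400),(400,470)]),51)[:,:2]; print("ptr",ang(a[0]-a[1]),ang(a[0]-c2))
E
```

```text
1 [ 152  235   93   64 2012] [197.6 266.4]
2 [416 276  11  33 277] [421.3 292.5]
3 [374 278  16  35 428] [382.2 294. ]
4 [451 286  15  34 328] [458.3 302.1]
5 [ 251  288  156  196 7948] [313.7 387.8]
6 [486 304  15  34 224] [493.  322.8]
7 [519 347  15  22 188] [526.  357.6]
8 [192 444  38  20 453] [210.5 453.6]
9 [241 518  23  25 348] [252.  530.7]
14 [187 601  17  12  94] [195.9 607.3]
15 [209 605  13  14  94] [214.  612.5]
16 [233 628  18  14 145] [241.  633.9]
c [668.08914469 164.17460379] 41.990717443344316
top [667.48775815 164.51580997] 17.9612126099545
L 184.80459413321157 34.72603324029449
s-1 185.72132767971652 30.19075695434445
s-2 185.88348710872194 29.760317729077894
s-3 186.1519055054496 29.45338661715012
s-4 186.0501281453764 29.542758058610488
s+1 184.22230467793997 30.403475297295348
s+2 184.27666696627205 30.310314380877216
s+3 183.89357401647936 30.87007239483829
Ldir 185.34532980964318
skirt 187.64687937480286 188.78036930051775 21.68693443072262
ptr 188.13927674236825 189.29757352522626
```

```bash
python3 - <<'E'
from h import *
print(pose()[0],delta([667.2,165.0,18],[180,0,126.6]))
E
```

```text
[665.53506683 163.8088306  145.57968779] (array([-0.0002,  0.0024,  0.1276]), array([-0.0031, -0.0014, -0.    ]))
```

>>> {"api": "jog_arm", "payload": {
  "targets": [
    [0, 0.002, 0.04, 0, 0, 0, 0],
    [0, 0.002, 0.08, 0, 0, 0, 0.2],
    [0, 0.002, 0.11, 0, 0, 0, 0.35],
    [0, 0.002, 0.127, 0, 0, 0, 0.35],
    [0, 0.002, 0.127, 0, 0, 0, 0.35]
  ]
}}

```text
time: 5.95
tool_pos: [662.2, 164.3, 12.0]
tcp_rot: [-179.3, -0.3, 126.6]
ft_force: [-1.2, -0.0, 0.1]
finger_gap: 55.3
```

>>> {"api": "jog_arm", "payload": {
  "targets": [
    [0, 0, 0, 0, 0, 0, 0.35],
    [0, 0, 0, 0, 0, 0, 0.35],
    [0, 0, 0, 0, 0, 0, 1],
    [0, 0, 0, 0, 0, 0, 1],
    [0, 0, 0, 0, 0, 0, 1]
  ],
  "newtons": 30
}}

```text
time: 6.37
tool_pos: [668.7, 164.7, 23.6]
tcp_rot: [-180.0, 0.1, 126.6]
ft_force: [-10.2, -5.8, 9.6]
finger_gap: 37.0
```

>>> {"api": "jog_arm", "payload": {
  "targets": [
    [0, 0, 0, 0, 0, 0, 1],
    [0, 0, 0, 0, 0, 0, 1]
  ]
}}

```text
time: 6.53
tool_pos: [668.7, 164.7, 23.6]
tcp_rot: [-180.0, 0.1, 126.6]
ft_force: [-9.0, -4.7, 9.4]
finger_gap: 37.0
```

>>> {"api": "jog_arm", "payload": {
  "targets": [
    [0, 0, 0, 0, 0, 0.03, 1],
    [0, 0, 0, 0, 0, 0.06, 1],
    [0, 0, 0, 0, 0, 0.075, 1],
    [0, 0, 0, 0, 0, 0.075, 1],
    [0, 0, 0, 0, 0, 0.075, 1]
  ]
}}

```text
time: 6.95
tool_pos: [668.7, 164.7, 23.6]
tcp_rot: [180.0, 0.1, 122.3]
ft_force: [-8.7, -5.3, 9.8]
finger_gap: 36.8
```

>>> {"api": "jog_arm", "payload": {
  "targets": [
    [0, 0, 0, 0, 0, 0, 0.4],
    [0, 0, 0, 0, 0, 0, 0.4],
    [0, 0, 0, 0, 0, 0, 0.4],
    [0, 0, -0.03, 0, 0, 0, 0.4],
    [0, 0, -0.06, 0, 0, 0, 0.4]
  ]
}}

```text
time: 7.37
tool_pos: [666.2, 165.2, 78.7]
tcp_rot: [-179.7, -0.1, 122.3]
ft_force: [1.2, 0.2, 1.0]
finger_gap: 51.6
```

>>> {"api": "jog_arm", "payload": {
  "targets": [
    [0, 0, -0.035, 0, 0, 0, 0],
    [0, 0, -0.07, 0, 0, 0, 0],
    [0, 0, -0.07, 0, 0, 0, 0],
    [0, 0, -0.07, 0, 0, 0, 0],
    [0, 0, -0.07, 0, 0, 0, 0]
  ]
}}

```text
time: 7.78
tool_pos: [668.6, 165.7, 151.2]
tcp_rot: [179.9, 0.0, 122.3]
ft_force: [-0.5, 0.3, -0.7]
finger_gap: 84.8
```

```bash
python3 - <<'E'
from h import *
s=r.snapshot("wrist"); c=proj(s,[[667,165,20]])[0].astype(int); print(pose()[0],c)
x,y=c[0]-65,max(c[1]-65,0); print(x,y); save(s,"w6",(x,y,x+130,y+130),6)
E
```

```text
[667.77434194 165.49172422 149.69150523] [316 186]
251 121
```

View pics/w6.png

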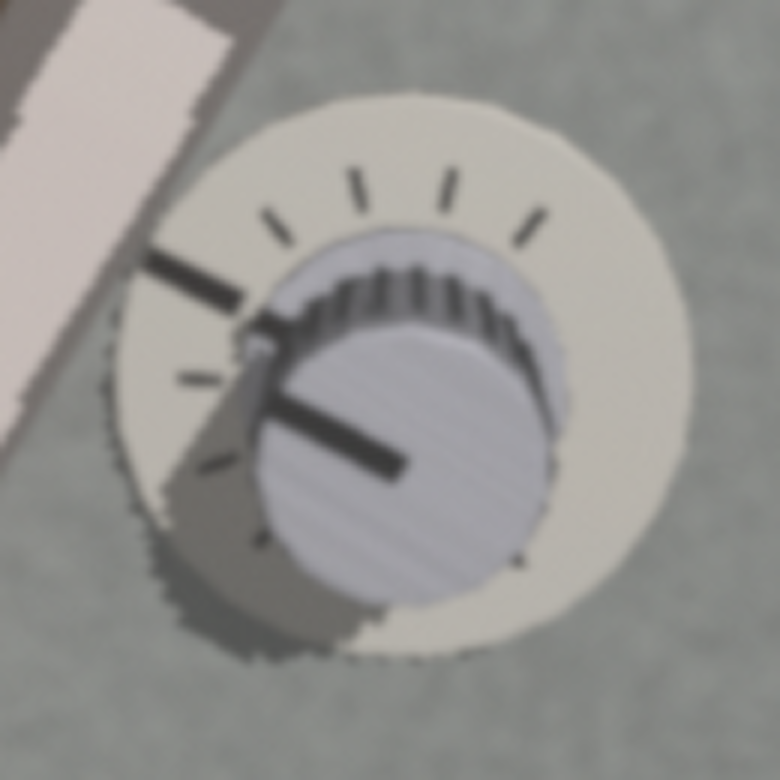

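```bash
python3 - <<'E'
from h import *
s=r.snapshot("wrist")
f=lambda L:(np.array(L,float)-2.5)/6+[251,121]
ang=lambda v:np.degrees(np.arctan2(v[1],v[0]))%360
fit=lambda P:np.linalg.lstsq(np.c_[2*P,np.ones(len(P))],(P**2).sum(1),rcond=None)[0]
M=[((278,227),25),((358,190),50),((448,190),75),((531,227),100),((199,379),-25),((217,465),-50)]
P=np.array([plane(s,f([q]),6)[0,:2] for q,k in M]); sol=fit(P); c=sol[:2]; print(c,np.sqrt(sol[2]+c@c))
for p,(q,k) in zip(P,M): print((ang(p-c)+k)%360)
a=plane(s,f([(148,257),(238,303)]),6)[:,:2]; print("L",ang(a[0]-a[1]),ang(a.mean(0)-c))
k=plane(s,f([(270,327)]),11)[0,:2]; print("skirt",ang(k-c))
a=plane(s,f([(270,400),(402,470)]),51)[:,:2]; print("ptr",ang(a[0]-a[1]))
E
```

```text
[667.57585853 163.73469544] 29.918212078813085
184.3607865792558
185.01235114259177
185.2937675354665
185.18712103139848
184.21863255894027
184.71594811875593
L 184.58709242317124 184.21066343563365
skirt 183.80467678522277
ptr 183.47162394737953
```

```bash
python3 - <<'E'
from h import *
print(delta([620,130,225],[180,0,122.3]),delta([498,-104,225],[180,0,144]))
E
```

```text
(array([-0.0045, -0.0591, -0.076 ]), array([-0.0025, -0.0011,  0.0004])) (array([-0.137 , -0.2873, -0.0755]), array([-0.0022, -0.0015, -0.3783]))
```

>>> {"api": "jog_arm", "payload": {
  "targets": [
    [-0.0023, -0.03, -0.038, 0, 0, 0, 0],
    [-0.0045, -0.059, -0.075, 0, 0, 0, 0],
    [-0.024, -0.0936, -0.075, 0, 0, -0.09, 0],
    [-0.0435, -0.1282, -0.075, 0, 0, -0.18, 0],
    [-0.063, -0.1628, -0.075, 0, 0, -0.27, 0]
  ]
}}

```text
time: 8.3
tool_pos: [564.3, 26.2, 225.4]
tcp_rot: [-180.0, 0.0, 138.1]
ft_force: [0.1, -0.7, -0.2]
finger_gap: 85.8
```

```bash
python3 - <<'E'
from h import *
print(pose()[0],r.sense()["tcp_rot"],delta([498,-104,225],[180,0,144]))
E
```

```text
[564.26389496  26.2283129  225.43928451] [-1.79994653e+02  3.12889794e-03  1.38126269e+02] (array([-0.0376, -0.1412,  0.0005]), array([-1.000e-04,  0.000e+00, -1.025e-01]))
```

>>> {"api": "jog_arm", "payload": {
  "targets": [
    [-0.01, -0.038, 0, 0, 0, -0.05, 0],
    [-0.02, -0.076, 0, 0, 0, -0.1, 0],
    [-0.03, -0.113, 0, 0, 0, -0.1, 0],
    [-0.036, -0.138, 0, 0, 0, -0.1, 0],
    [-0.036, -0.138, 0, 0, 0, -0.1, 0]
  ]
}}

```text
time: 8.72
tool_pos: [496.5, -103.2, 224.1]
tcp_rot: [-179.8, -0.1, 143.3]
ft_force: [-0.2, 0.4, 0.3]
finger_gap: 85.3
```

```bash
python3 - <<'E'
from h import *
s=r.snapshot("wrist"); save(s,"w7")
print(pose()[0])
E
```

```text
[ 497.61914657 -101.36091979  224.23295362]
```

View pics/w7.png

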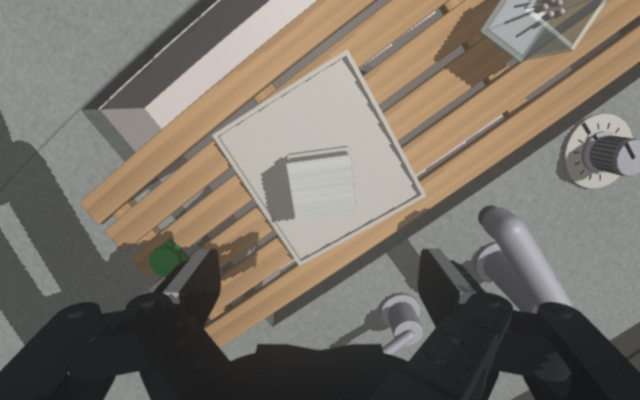

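The lids appear at about (320,182), nearly square to the image, with the jar at top right (545,25).

```bash
python3 - <<'E'
from h import *
s=r.snapshot("wrist"); save(s,"w8",(255,125,385,240),6); print(pose())
E
```

```text
(array([ 498.33645478, -100.10570164,  224.41375435]), Rotation.from_matrix(array([[-8.02530482e-01,  5.96608107e-01, -1.89520341e-03],
                            [ 5.96607657e-01,  8.02532598e-01,  8.56734394e-04],
                            [ 2.03209720e-03, -4.43137398e-04, -9.99997837e-01]])))
```

View pics/w8.png

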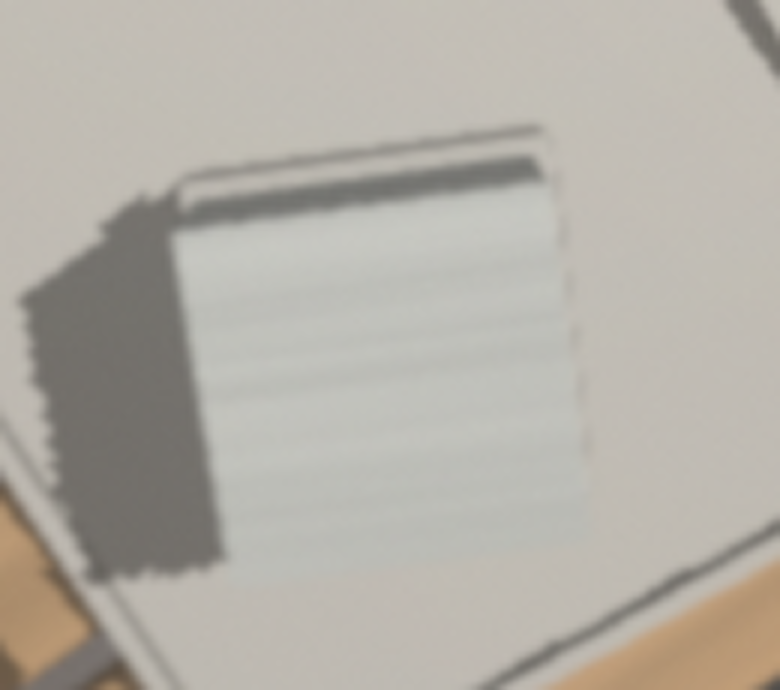

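```bash
python3 - <<'E'
from h import *
s=r.snapshot("wrist")
f=lambda L:(np.array(L,float)-2.5)/6+[255,125]
P=plane(s,f([(172,233),(553,182),(588,537),(236,587)]),94)[:,:2]
p,q=pose(); print(p,P.round(1),P.mean(0))
for i in range(4):
    v=P[(i+1)%4]-P[i]; print(np.linalg.norm(v),np.degrees(np.arctan2(v[1],v[0]))%90)
C=np.r_[P.mean(0),94]; print("in tool",q.inv().apply(C-p), q.as_euler('xyz',degrees=True))
# flange visible far edge
F=plane(s,f([(183,180),(543,128)]),64)[:,:2]; v=F[1]-F[0]; print(F,np.linalg.norm(v),np.degrees(np.arctan2(v[1],v[0]))%90)
print("flange edge dist from centre", [q.inv().apply(np.r_[x,64]-C) for x in F])
E
```

```text
[498.80813954 -99.32815476 224.57394976] [[ 464.  -111.5]
 [ 489.4  -65.6]
 [ 533.7  -91. ]
 [ 509.7 -135.8]] [ 499.20928112 -100.98666465]
52.42115500393279 61.03970487688644
51.053786698393374 60.21343255835983
50.83292318556578 61.89609012306681
51.81533518035875 61.98814387948414
in tool [ -1.55759782  -1.07001117 130.57142448] [-1.79989668e+02 -1.08713589e-01  1.43454538e+02]
[[ 460.78234884 -110.76581935]
 [ 486.80363225  -62.6664154 ]] 54.686925771523114 61.58706727998323
flange edge dist from centre [array([ 24.99153998, -30.7327213 ,  30.05301586]), array([32.7277186 , 23.40424727, 30.05793192])]
```

```bash
python3 - <<'E'
from h import *
p,q=pose();print(p,delta([499.2,-101,60],[180,0,151.2]),delta([499.2,-101,36],[180,0,151.2]))
E
```

```text
[498.80813954 -99.32815476 224.57394976] (array([-0.0016, -0.0011,  0.1646]), array([-1.000e-04, -1.900e-03, -1.352e-01])) (array([-0.0017, -0.0011,  0.1886]), array([-1.000e-04, -1.900e-03, -1.352e-01]))
```

>>> {"api": "jog_arm", "payload": {
  "targets": [
    [-0.001, -0.001, 0.035, 0, 0, -0.07, 0],
    [-0.001, -0.001, 0.07, 0, 0, -0.135, 0],
    [-0.001, -0.001, 0.1, 0, 0, -0.135, 0],
    [-0.001, -0.001, 0.125, 0, 0, -0.135, 0],
    [-0.001, -0.001, 0.14, 0, 0, -0.135, 0]
  ]
}}

```text
time: 9.28
tool_pos: [497.6, -98.7, 81.4]
tcp_rot: [-180.0, -0.3, 151.4]
ft_force: [-0.3, -1.2, -0.5]
finger_gap: 85.5
```

>>> {"api": "jog_arm", "payload": {
  "targets": [
    [0, 0, 0.01, 0, 0, 0, 0],
    [0, 0, 0.02, 0, 0, 0, 0],
    [0, 0, 0.028, 0, 0, 0, 0],
    [0, 0, 0.035, 0, 0, 0, 0],
    [0, 0, 0.04, 0, 0, 0, 0]
  ]
}}

```text
time: 9.7
tool_pos: [500.0, -100.8, 45.6]
tcp_rot: [180.0, 0.0, 151.3]
ft_force: [-0.4, -1.0, 0.1]
finger_gap: 85.4
```

>>> {"api": "jog_arm", "payload": {
  "targets": [
    [0, 0, 0.003, 0, 0, 0, 0],
    [0, 0, 0.005, 0, 0, 0, 0],
    [0, 0, 0.007, 0, 0, 0, 0],
    [0, 0, 0.007, 0, 0, 0, 0],
    [0, 0, 0.007, 0, 0, 0, 0]
  ]
}}

```text
time: 10.12
tool_pos: [499.7, -101.0, 39.0]
tcp_rot: [180.0, 0.0, 151.2]
ft_force: [0.5, 0.4, 0.2]
finger_gap: 85.4
```

```bash
python3 - <<'E'
from h import *
s=r.snapshot("wrist"); save(s,"w9"); print(pose()[0],r.sense()["tcp_rot"])
E
```

```text
[ 499.7614545  -101.01075982   39.08293878] [1.79991663e+02 3.62071312e-02 1.51242849e+02]
```

View pics/w9.png

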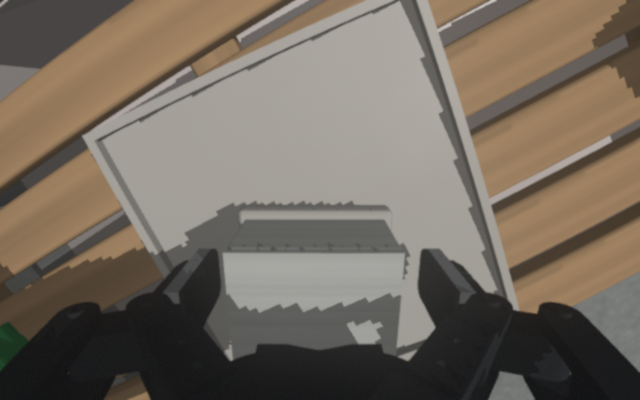

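>>> {"api": "jog_arm", "payload": {
  "targets": [
    [0, -0.0015, 0.003, 0, 0, 0, 0],
    [0, -0.0015, 0.003, 0, 0, 0, 0.15],
    [0, -0.0015, 0.003, 0, 0, 0, 0.25],
    [0, -0.0015, 0.003, 0, 0, 0, 1],
    [0, -0.0015, 0.003, 0, 0, 0, 1]
  ],
  "newtons": 40
}}

```text
time: 10.58
tool_pos: [499.0, -102.3, 35.9]
tcp_rot: [180.0, 0.0, 151.2]
ft_force: [0.6, -0.8, 1.8]
finger_gap: 57.3
```

>>> {"api": "jog_arm", "payload": {
  "targets": [
    [0, 0, 0, 0, 0, 0, 1],
    [0, 0, 0, 0, 0, 0, 1],
    [0, 0, 0, 0, 0, 0, 1]
  ]
}}

```text
time: 10.83
tool_pos: [499.0, -102.3, 35.9]
tcp_rot: [180.0, 0.0, 151.3]
ft_force: [-0.8, -0.2, 1.7]
finger_gap: 57.0
```

```bash
python3 - <<'E'
from h import *
s=r.snapshot("wrist"); save(s,"w10",(160,170,480,370),2.5); print(pose()[0],r.sense()["tcp_rot"])
s=r.snapshot("scene"); save(s,"s10",(200,150,340,250),5.5)
E
```

```text
[ 498.92056962 -102.25647055   35.8769649 ] [1.79999734e+02 1.97084583e-02 1.51250010e+02]
```

View pics/w10.png

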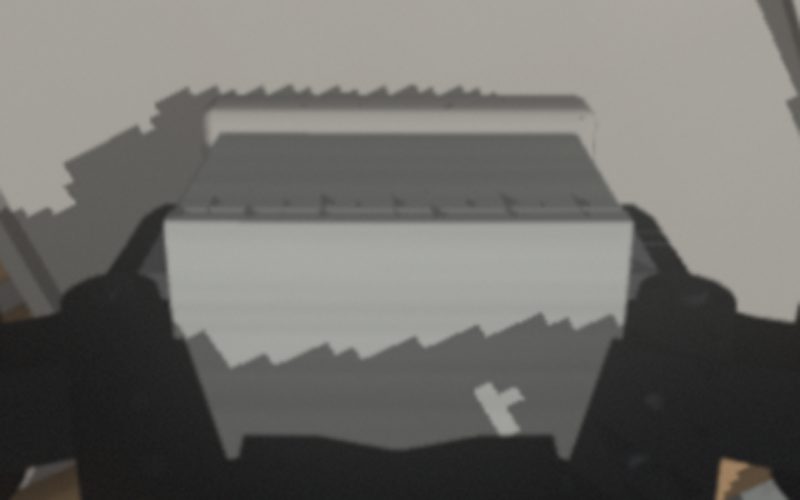

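View pics/s10.png

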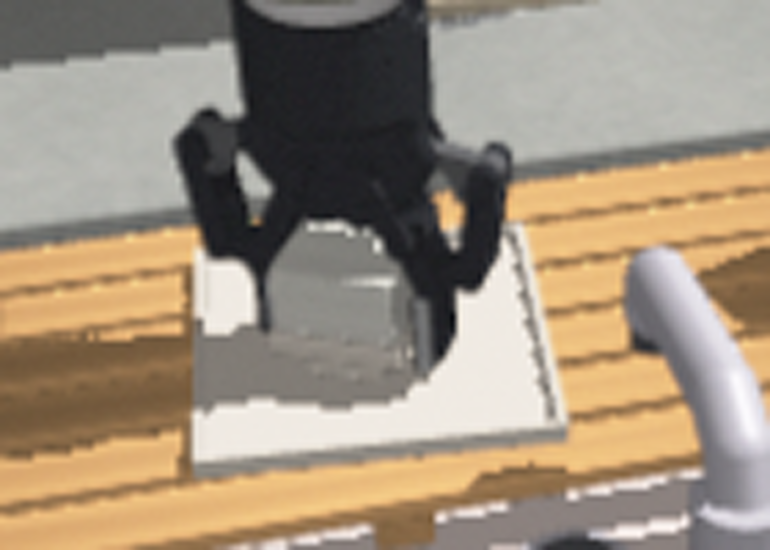

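```bash
python3 - <<'E'
from h import *
s=r.snapshot("wrist")
f=lambda L:(np.array(L,float)-.75)/2.5+[160,170]
p,q=pose()
P=plane(s,f([(165,217),(633,217)]),94); print((q.inv().apply(P-p)).round(1))
P=plane(s,f([(207,112),(592,112)]),64); print((q.inv().apply(P-p)).round(1))
E
```

```text
[[ 26.9 -26.1 -58.1]
 [ 26.9  25.5 -58.1]]
[[ 29.1 -27.9 -28.1]
 [ 29.1  27.4 -28.1]]
```

>>> {"api": "jog_arm", "payload": {
  "targets": [
    [0, 0, -0.004, 0, 0, 0, 1],
    [0, 0, -0.012, 0, 0, 0, 1],
    [0, 0, -0.03, 0, 0, 0, 1],
    [0, 0, -0.055, 0, 0, 0, 1],
    [0, 0, -0.08, 0, 0, 0, 1]
  ]
}}

```text
time: 11.4
tool_pos: [497.8, -101.9, 116.3]
tcp_rot: [-180.0, -0.1, 151.2]
ft_force: [0.1, -0.5, -0.4]
finger_gap: 57.3
```

>>> {"api": "jog_arm", "payload": {
  "targets": [
    [0, 0, -0.022, 0, 0, 0, 1],
    [0, 0, -0.042, 0, 0, 0, 1],
    [0, 0, -0.05, 0, 0, 0, 1],
    [0, 0, -0.05, 0, 0, 0, 1]
  ]
}}

```text
time: 11.73
tool_pos: [500.3, -102.6, 168.6]
tcp_rot: [179.9, 0.3, 151.3]
ft_force: [0.6, -0.3, -1.3]
finger_gap: 57.3
```

```bash
python3 - <<'E'
from h import *
s=r.snapshot("wrist"); save(s,"w11")
t=r.snapshot("top"); save(t,"t11",(255,175,315,225),12)
sc=r.snapshot("scene"); save(sc,"s11",(200,60,400,210),4)
print(delta([480,55,165],[180,0,105]))
E
```

```text
(array([ 0.0912,  0.129 , -0.0007]), array([-0.0013, -0.0019,  0.8072]))
```

View pics/w11.png

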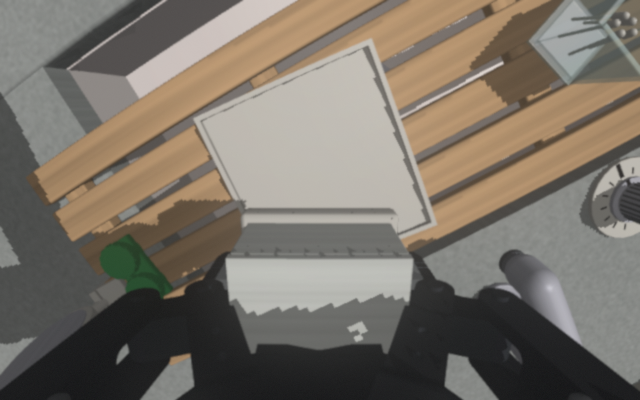

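View pics/t11.png

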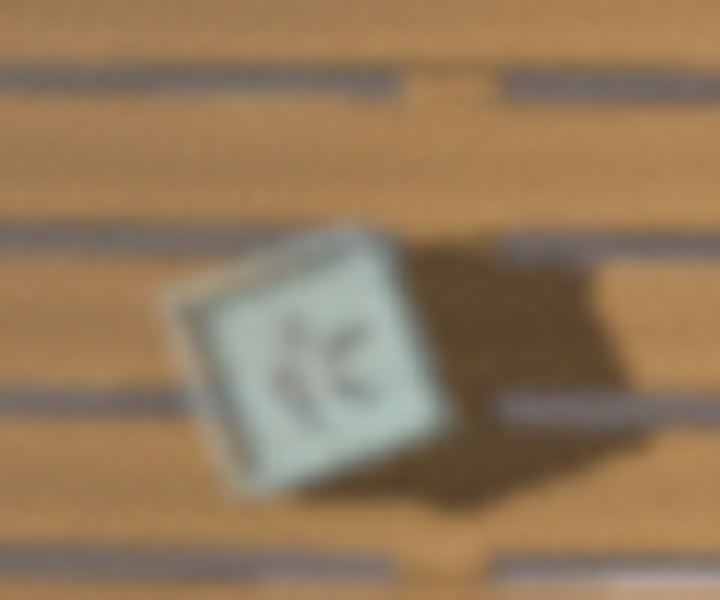

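View pics/s11.png

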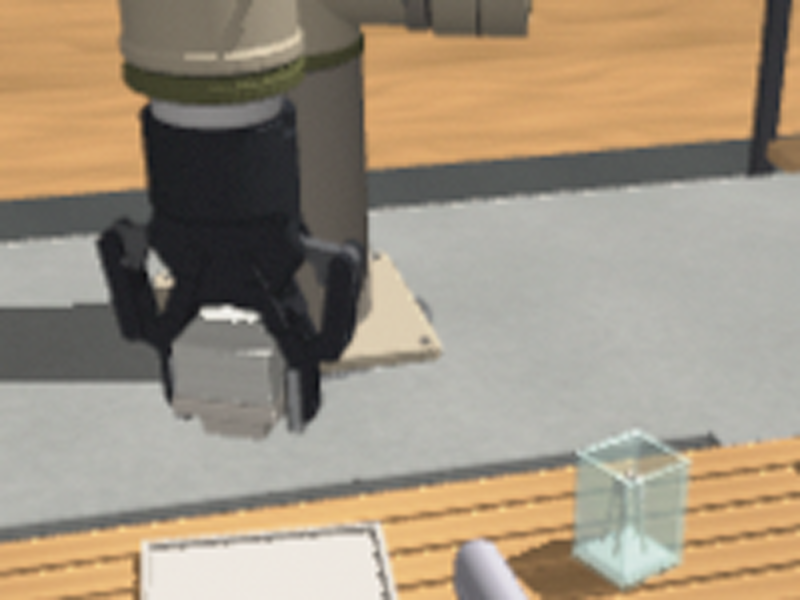

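>>> {"api": "jog_arm", "payload": {
  "targets": [
    [0.008, 0.011, 0, 0, 0, 0.08, 1],
    [0.022, 0.03, 0, 0, 0, 0.2, 1],
    [0.037, 0.052, 0, 0, 0, 0.32, 1],
    [0.052, 0.074, 0, 0, 0, 0.44, 1],
    [0.067, 0.096, 0, 0, 0, 0.56, 1]
  ]
}}

```text
time: 12.3
tool_pos: [484.7, 15.3, 163.5]
tcp_rot: [-179.8, -0.1, 118.8]
ft_force: [0.0, 0.2, -0.8]
finger_gap: 57.2
```

```bash
python3 - <<'E'
from h import *
print(pose()[0],delta([480,55,165],[180,0,105]))
E
```

```text
[484.68134731  15.26041348 163.54444087] (array([ 0.0371,  0.015 , -0.0014]), array([-0.0031, -0.0016,  0.2406]))
```

>>> {"api": "jog_arm", "payload": {
  "targets": [
    [0.015, 0.006, 0, 0, 0, 0.1, 1],
    [0.027, 0.011, 0, 0, 0, 0.18, 1],
    [0.036, 0.015, 0, 0, 0, 0.24, 1],
    [0.036, 0.015, 0, 0, 0, 0.24, 1],
    [0.036, 0.015, 0, 0, 0, 0.24, 1]
  ]
}}

```text
time: 12.72
tool_pos: [480.8, 53.1, 164.1]
tcp_rot: [-179.9, -0.0, 105.6]
ft_force: [0.7, -0.3, -1.6]
finger_gap: 57.3
```

```bash
python3 - <<'E'
from h import *
s=r.snapshot("wrist"); save(s,"w12"); print(pose()[0], proj(s,[[488,126,109]]))
E
```

```text
[481.07856794  52.63838414 164.46389645] [[365.95449084 102.63218121]]
```

View pics/w12.png

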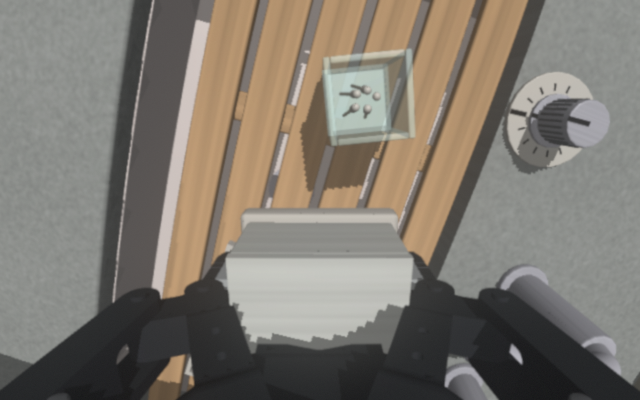

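The jar is in plain view at about (368,97), with its rim corners near (323,57), (410,49), (414,136) and (328,145).

```bash
python3 - <<'E'
from h import *
s=r.snapshot("wrist"); save(s,"w13",(310,35,430,160),6); print(pose()[0])
E
```

```text
[481.30445089  52.40468595 164.75470545]
```

View pics/w13.png

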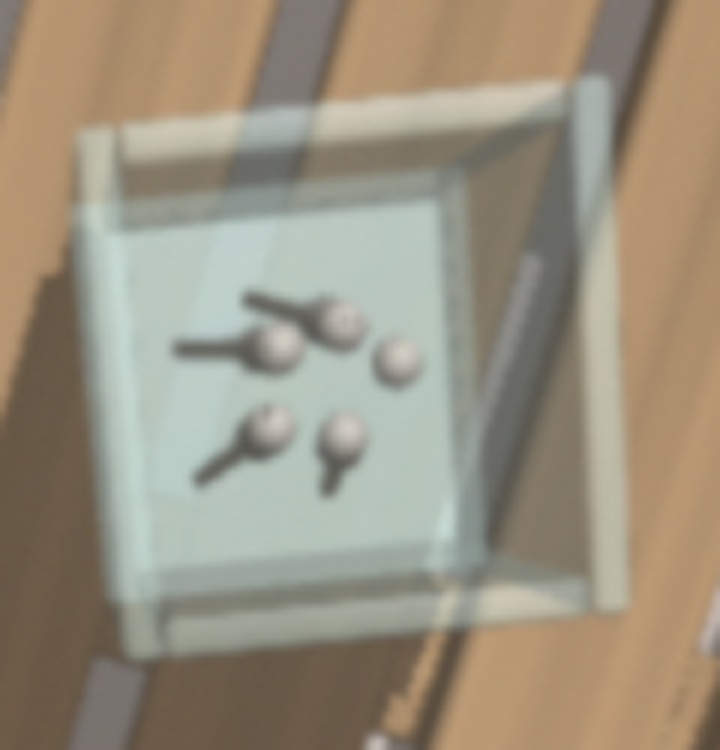

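```bash
cat > jar.py <<'E'
from h import *
s=r.snapshot("wrist")
f=lambda L:(np.array(L,float)-2.5)/6+[310,35]
p,q=pose(); print(p,q.as_euler('xyz',degrees=True))
for Q in ([(78,132),(607,75),(628,608),(125,662)],[(120,165),(570,118),(588,577),(163,617)]):
    P=plane(s,f(Q),109)[:,:2]; print("c",P.mean(0))
    for i in range(4):
        v=P[(i+1)%4]-P[i]; print(np.linalg.norm(v).round(1),(np.degrees(np.arctan2(v[1],v[0]))%90).round(2))
    C=np.r_[P.mean(0),109]
    yaw=105
print("tool",q.inv().apply(C-p))
E
python3 jar.py
```

```text
[481.44511997  52.27150097 164.98494169] [-1.79928216e+02 -4.26206657e-03  1.05472527e+02]
c [489.89192132 128.76208029]
49.1 21.85
49.2 21.39
49.5 21.84
49.2 21.02
c [489.89373988 128.91717153]
41.9 21.67
42.4 21.14
41.6 21.09
42.0 21.66
tool [71.60985887 28.65980242 55.9544058 ]
```

```bash
python3 - <<'E'
from h import *
print(pose()[0],delta([490.3,128.4,165],[180,0,111.5]))
E
```

```text
[481.44511997  52.27150097 164.98494169] (array([ 0.071 ,  0.0288, -0.    ]), array([-1.200e-03, -1.000e-04, -1.052e-01]))
```

>>> {"api": "jog_arm", "payload": {
  "targets": [
    [0.012, 0.005, 0, 0, 0, -0.03, 1],
    [0.032, 0.013, 0, 0, 0, -0.06, 1],
    [0.052, 0.021, 0, 0, 0, -0.1, 1],
    [0.066, 0.0265, 0, 0, 0, -0.105, 1],
    [0.071, 0.0288, 0, 0, 0, -0.105, 1]
  ]
}}

```text
time: 13.28
tool_pos: [490.8, 130.1, 165.5]
tcp_rot: [180.0, -0.0, 111.5]
ft_force: [0.8, -0.8, -1.2]
finger_gap: 57.4
```

>>> {"api": "jog_arm", "payload": {
  "targets": [
    [0, 0, 0.008, 0, 0, 0, 1],
    [0, 0, 0.018, 0, 0, 0, 1],
    [0, 0, 0.028, 0, 0, 0, 1],
    [0, 0, 0.036, 0, 0, 0, 1],
    [0, 0, 0.04, 0, 0, 0, 1]
  ]
}}

```text
time: 13.7
tool_pos: [489.3, 128.0, 123.2]
tcp_rot: [-179.8, -0.0, 111.4]
ft_force: [0.2, 0.3, -0.9]
finger_gap: 57.2
```

>>> {"api": "jog_arm", "payload": {
  "targets": [
    [0, 0, 0, 0, 0, 0, 1],
    [0, 0, 0, 0, 0, 0, 1],
    [0, 0, 0, 0, 0, 0, 1]
  ]
}}

```text
time: 13.95
tool_pos: [491.0, 128.9, 126.1]
tcp_rot: [180.0, 0.0, 111.4]
ft_force: [0.6, 0.3, -0.4]
finger_gap: 57.2
```

```bash
python3 - <<'E'
from h import *
s=r.snapshot("wrist"); save(s,"w14",(160,150,480,350),2.5); print(pose()[0],r.sense()["tcp_rot"])
s=r.snapshot("scene"); save(s,"s14",(320,110,420,220),6)
E
```

```text
[491.1120766  128.98521723 126.32035932] [1.79944044e+02 1.41352795e-02 1.11418153e+02]
```

View pics/w14.png

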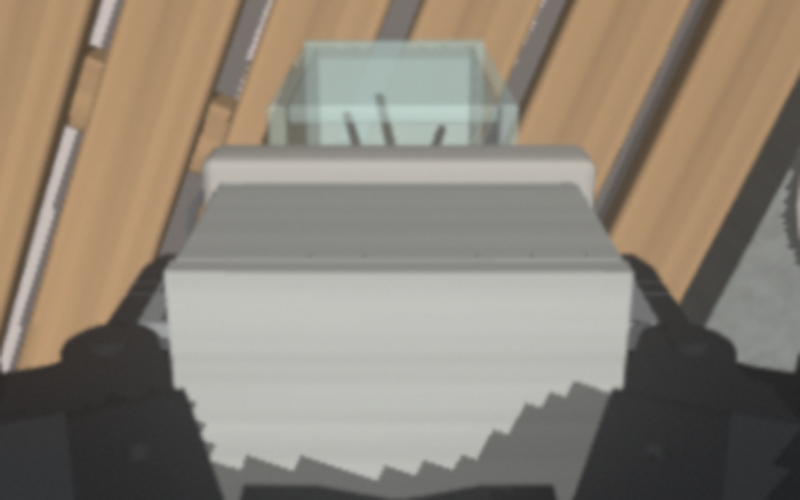

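View pics/s14.png

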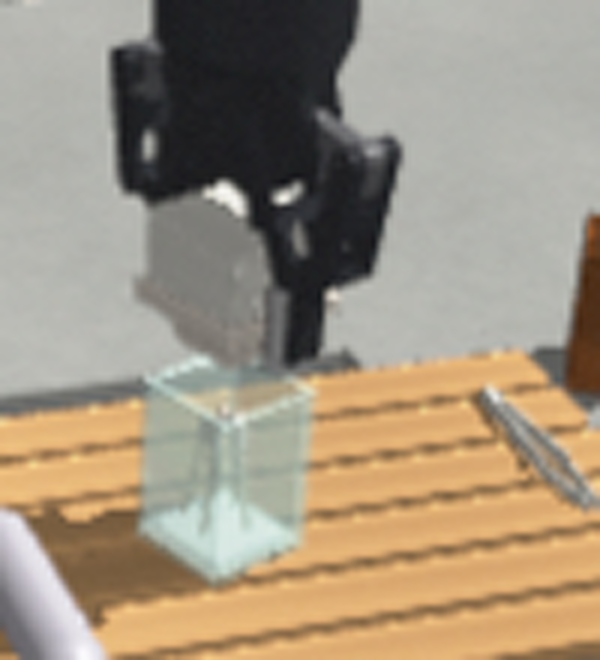

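```bash
python3 - <<'E'
from h import *
s=r.snapshot("wrist")
f=lambda L:(np.array(L,float)-.75)/2.5+[160,150]
p,q=pose(); print(p)
for n,L,z in [("rim outer",[(269,104),(518,103)],109),("base",[(304,42),(485,42)],34),("flange",[(205,162),(592,162)],p[2]+28),("cap",[(167,268),(633,268)],p[2]+58)]:
    print(n,q.inv().apply(plane(s,f(L),z)-p).round(1))
E
```

```text
[491.14545516 129.08733587 126.36605694]
rim outer [[ 25.8 -25.5  17.3]
 [ 26.   23.4  17.4]]
base [[ 24.7 -26.7  92.3]
 [ 24.6  24.5  92.4]]
flange [[ 28.8 -27.9 -28. ]
 [ 28.8  27.7 -28. ]]
cap [[ 26.5 -25.7 -58. ]
 [ 26.4  25.7 -58. ]]
```

>>> {"api": "jog_arm", "payload": {
  "targets": [
    [0, -0.001, 0, 0, 0, 0, 1],
    [0, -0.001, 0.004, 0, 0, 0, 1],
    [0, -0.001, 0.01, 0, 0, 0, 1],
    [0, -0.001, 0.016, 0, 0, 0, 1],
    [0, -0.001, 0.02, 0, 0, 0, 1]
  ]
}}

```text
time: 14.52
tool_pos: [489.1, 128.6, 104.4]
tcp_rot: [-179.9, -0.0, 111.4]
ft_force: [0.1, -0.0, -1.2]
finger_gap: 57.3
```

>>> {"api": "jog_arm", "payload": {
  "targets": [
    [0, 0, 0.002, 0, 0, 0, 1],
    [0, 0, 0.004, 0, 0, 0, 1],
    [0, 0, 0.006, 0, 0, 0, 1],
    [0, 0, 0.008, 0, 0, 0, 1],
    [0, 0, 0.01, 0, 0, 0, 1]
  ]
}}

```text
time: 14.93
tool_pos: [489.9, 128.7, 95.7]
tcp_rot: [180.0, 0.0, 111.4]
ft_force: [0.1, 0.6, -0.4]
finger_gap: 56.9
```

>>> {"api": "jog_arm", "payload": {
  "targets": [
    [0, 0, 0.0015, 0, 0, 0, 1],
    [0, 0, 0.003, 0, 0, 0, 1],
    [0, 0, 0.004, 0, 0, 0, 1],
    [0, 0, 0.004, 0, 0, 0, 1],
    [0, 0, 0.004, 0, 0, 0, 1]
  ]
}}

```text
time: 15.35
tool_pos: [489.7, 128.7, 91.7]
tcp_rot: [-180.0, -0.0, 111.4]
ft_force: [-0.4, 0.2, -0.9]
finger_gap: 57.1
```

>>> {"api": "jog_arm", "payload": {
  "targets": [
    [0, 0, 0.001, 0, 0, 0, 1],
    [0, 0, 0.002, 0, 0, 0, 1],
    [0, 0, 0.002, 0, 0, 0, 1]
  ]
}}

```text
time: 15.6
tool_pos: [490.0, 128.7, 90.8]
tcp_rot: [180.0, 0.0, 111.4]
ft_force: [-3.9, -0.8, 8.8]
finger_gap: 57.3
```

```bash
python3 - <<'E'
from h import *
s=r.snapshot("wrist"); save(s,"w15",(160,150,480,350),2.5); print(pose()[0],r.sense()["ft_force"])
s=r.snapshot("scene"); save(s,"s15",(320,110,420,220),6)
E
```

```text
[490.0388062  128.73313528  90.85317689] [-4.75886731  0.2770687   7.99313203]
```

View pics/w15.png

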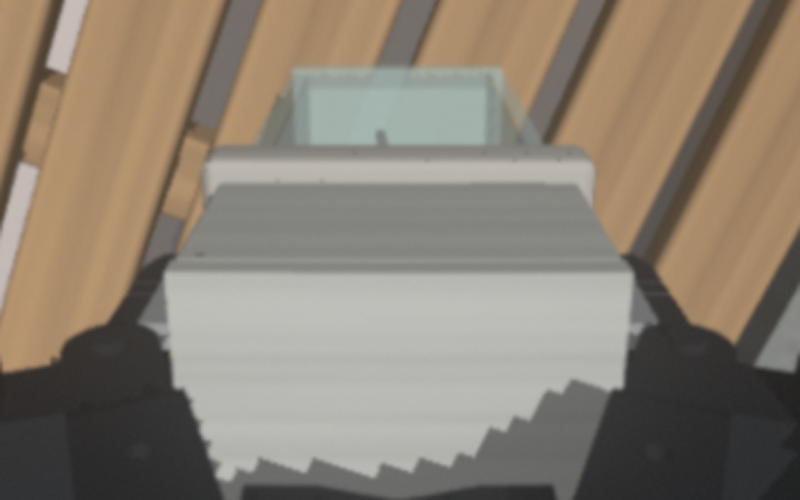

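View pics/s15.png

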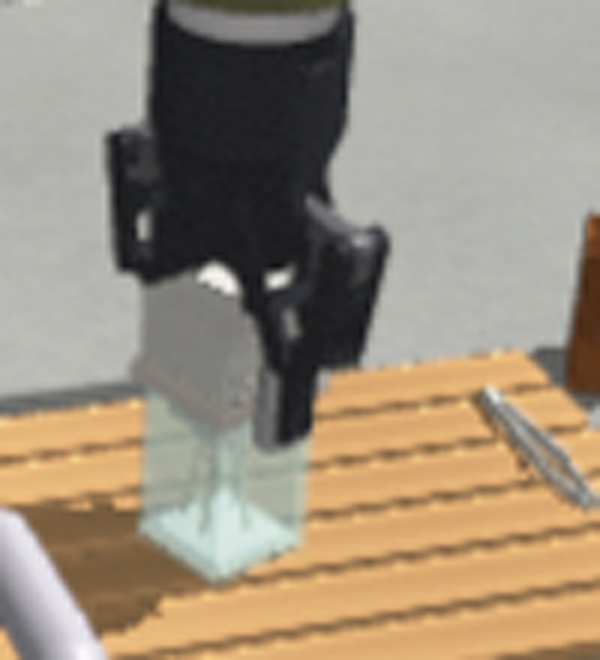

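```bash
python3 - <<'E'
from h import *
s=r.snapshot("scene"); p,q=pose()
for b in (0,4,8,12):
    for d in (29,36): 
        for x in (-11,11): print(b,d,x,proj(s,p+q.apply([[x,d,-b]]))[0].round(1), ((proj(s,p+q.apply([[x,d,-b]]))[0]-[320,110])*6+2.5).round())
E
```

```text
0 29 -11 [362.3 186.3] [256. 460.]
0 29 11 [369.1 183.5] [297. 443.]
0 36 -11 [364.3 187.5] [268. 467.]
0 36 11 [371.1 184.7] [309. 450.]
4 29 -11 [362.4 184.8] [257. 451.]
4 29 11 [369.2 182. ] [298. 435.]
4 36 -11 [364.4 186. ] [269. 459.]
4 36 11 [371.2 183.2] [310. 442.]
8 29 -11 [362.5 183.3] [258. 443.]
8 29 11 [369.3 180.6] [298. 426.]
8 36 -11 [364.5 184.6] [270. 450.]
8 36 11 [371.3 181.8] [311. 433.]
12 29 -11 [362.6 181.9] [258. 434.]
12 29 11 [369.5 179.1] [299. 417.]
12 36 -11 [364.6 183.1] [270. 441.]
12 36 11 [371.5 180.3] [311. 424.]
```

>>> {"api": "jog_arm", "payload": {
  "targets": [
    [0, 0, -0.001, 0, 0, 0, 1],
    [0, 0, -0.002, 0, 0, 0, 1],
    [0, 0, -0.002, 0, 0, 0, 0],
    [0, 0, -0.002, 0, 0, 0, 0],
    [0, 0, -0.002, 0, 0, 0, 0]
  ]
}}

```text
time: 16.17
tool_pos: [489.8, 128.7, 91.7]
tcp_rot: [180.0, 0.0, 111.4]
ft_force: [0.8, 0.7, 1.0]
finger_gap: 85.5
```

>>> {"api": "jog_arm", "payload": {
  "targets": [
    [0, 0, 0, 0, 0, 0, 0],
    [0, 0, 0, 0, 0, 0, 0],
    [0, 0, -0.005, 0, 0, 0, 0],
    [0, 0, -0.012, 0, 0, 0, 0],
    [0, 0, -0.018, 0, 0, 0, 0]
  ]
}}

```text
time: 16.58
tool_pos: [489.9, 128.7, 110.6]
tcp_rot: [180.0, 0.0, 111.4]
ft_force: [0.2, 0.5, 0.8]
finger_gap: 85.3
```

>>> {"api": "jog_arm", "payload": {
  "targets": [
    [0, 0, -0.004, 0, 0, 0, 0],
    [0, 0, -0.006, 0, 0, 0, 0],
    [0, 0, -0.006, 0, 0, 0, 0],
    [0, 0, -0.006, 0, 0, 0, 0],
    [0, 0, -0.006, 0, 0, 0, 0]
  ]
}}

```text
time: 17.0
tool_pos: [489.5, 128.6, 115.5]
tcp_rot: [-180.0, -0.0, 111.4]
ft_force: [-0.1, -0.2, 0.4]
finger_gap: 85.6
```

```bash
python3 - <<'E'
from h import *
s=r.snapshot("wrist"); save(s,"w16",(160,170,480,370),2.5); print(pose()[0],r.sense()["tcp_rot"])
s=r.snapshot("scene"); save(s,"s16",(320,110,420,220),6)
E
```

```text
[489.43055081 128.65649235 115.34222524] [-1.79964192e+02 -7.28189597e-03  1.11428086e+02]
```

View pics/w16.png

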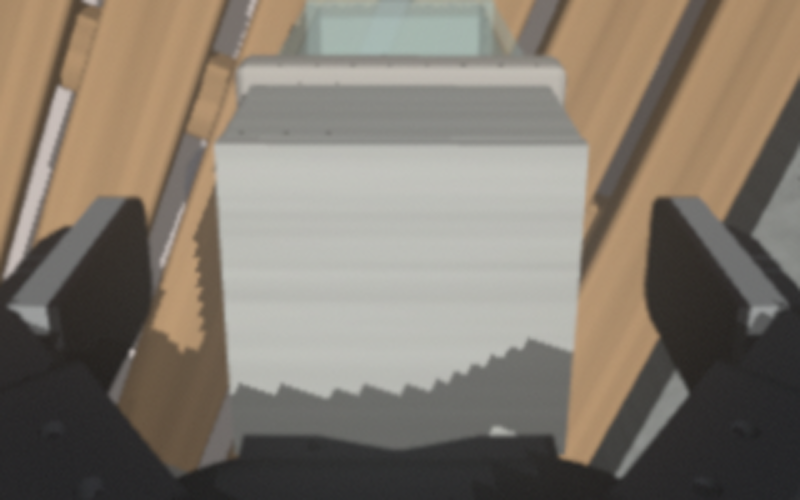

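View pics/s16.png

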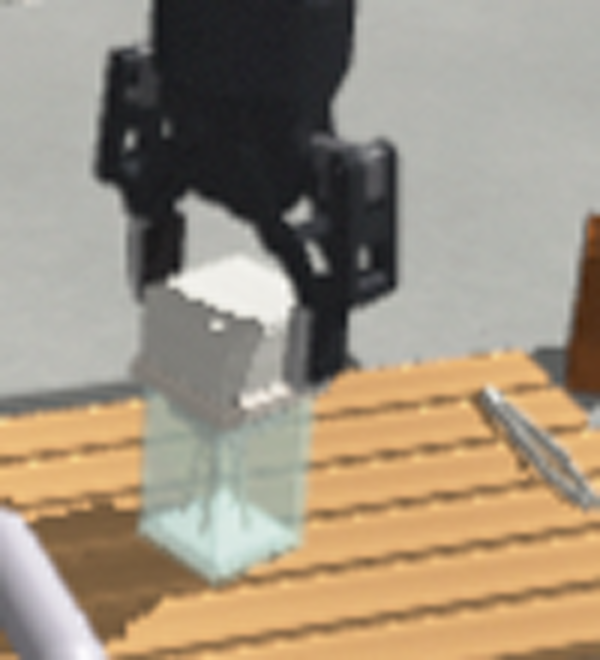

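>>> {"api": "jog_arm", "payload": {
  "targets": [
    [0, 0, 0, 0, 0, 0, 0.15],
    [0, 0, 0, 0, 0, 0, 0.28],
    [0, 0, 0, 0, 0, 0, 0.33],
    [0, 0, 0, 0, 0, 0, 0.36],
    [0, 0, 0, 0, 0, 0, 0.5]
  ],
  "newtons": 25
}}

```text
time: 17.52
tool_pos: [489.9, 128.7, 115.9]
tcp_rot: [180.0, 0.0, 111.4]
ft_force: [0.3, -0.0, -0.4]
finger_gap: 52.0
```

>>> {"api": "jog_arm", "payload": {
  "targets": [
    [0, 0, 0, 0, 0, 0, 1],
    [0, 0, 0, 0, 0, 0, 1],
    [0, 0, 0, 0, 0, 0, 1]
  ]
}}

```text
time: 17.77
tool_pos: [489.8, 128.7, 115.8]
tcp_rot: [180.0, 0.0, 111.4]
ft_force: [1.5, -0.5, 1.0]
finger_gap: 51.8
```

```bash
python3 - <<'E'
from h import *
s=r.snapshot("wrist"); save(s,"w17",(160,170,480,370),2.5); print(pose()[0],r.sense()["tcp_rot"])
s=r.snapshot("scene"); save(s,"s17",(320,110,420,220),6)
E
```

```text
[489.77489054 128.69264628 115.74268387] [1.79994092e+02 2.20950316e-03 1.11430204e+02]
```

View pics/w17.png

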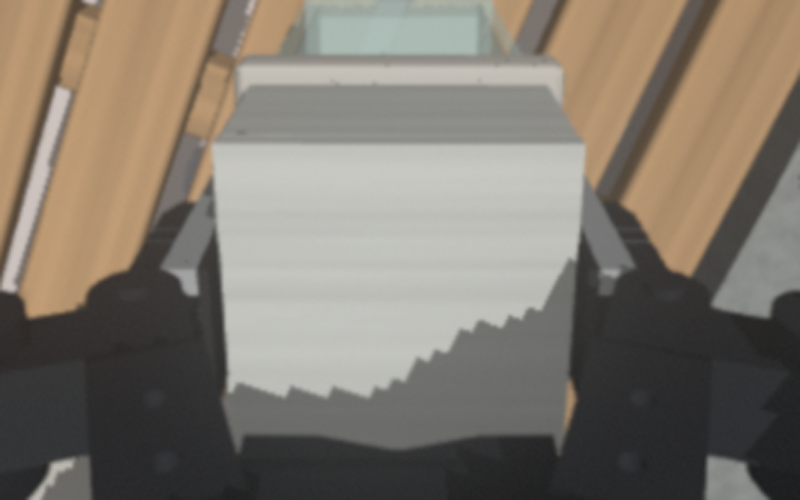

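View pics/s17.png

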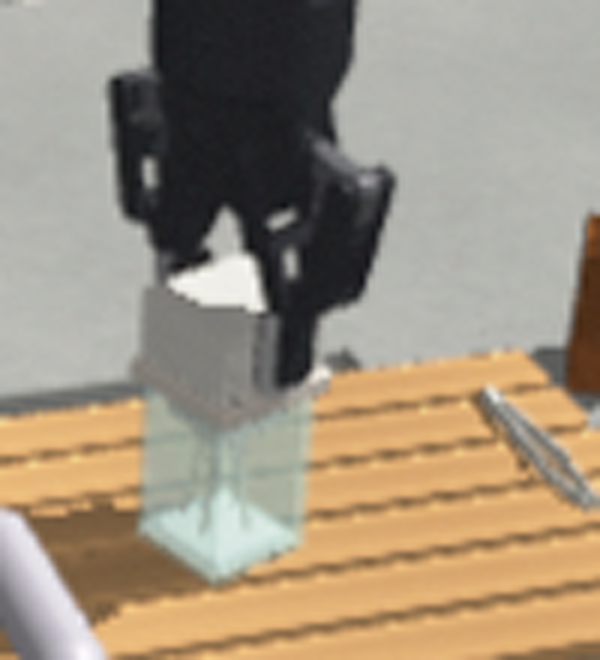

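>>> {"api": "jog_arm", "payload": {
  "targets": [
    [0, 0, -0.002, 0, 0, 0, 1],
    [0, 0, -0.005, 0, 0, 0, 1],
    [0, 0, -0.01, 0, 0, 0, 1],
    [0, 0, -0.016, 0, 0, 0, 1],
    [0, 0, -0.022, 0, 0, 0, 1]
  ]
}}

```text
time: 18.28
tool_pos: [489.8, 128.7, 138.5]
tcp_rot: [180.0, 0.0, 111.4]
ft_force: [0.6, -0.1, -0.6]
finger_gap: 51.7
```

>>> {"api": "jog_arm", "payload": {
  "targets": [
    [0, 0, -0.01, 0, 0, 0, 1],
    [0, 0, -0.022, 0, 0, 0, 1],
    [0, 0, -0.034, 0, 0, 0, 1],
    [0, 0, -0.046, 0, 0, 0, 1],
    [0, 0, -0.058, 0, 0, 0, 1]
  ]
}}

```text
time: 18.7
tool_pos: [490.0, 128.7, 197.5]
tcp_rot: [179.9, 0.0, 111.4]
ft_force: [0.0, -0.2, -0.2]
finger_gap: 51.8
```

>>> {"api": "jog_arm", "payload": {
  "targets": [
    [0, 0, -0.012, 0, 0, 0, 1],
    [0, 0, -0.022, 0, 0, 0, 1],
    [0, 0, -0.028, 0, 0, 0, 1],
    [0, 0, -0.031, 0, 0, 0, 1],
    [0, 0, -0.031, 0, 0, 0, 1]
  ]
}}

```text
time: 19.12
tool_pos: [490.1, 128.7, 227.5]
tcp_rot: [179.9, 0.0, 111.4]
ft_force: [-0.7, 1.2, 0.4]
finger_gap: 51.4
```

>>> {"api": "jog_arm", "payload": {
  "targets": [
    [0, 0, 0, 0, 0, 0, 1],
    [0, 0, 0, 0, 0, 0, 1],
    [0, 0, 0, 0, 0, 0, 1],
    [0, 0, 0, 0, 0, 0, 1],
    [0, 0, 0, 0, 0, 0, 1]
  ]
}}

```text
time: 19.53
tool_pos: [489.5, 128.7, 226.2]
tcp_rot: [-180.0, -0.0, 111.4]
ft_force: [0.1, -0.6, 0.4]
finger_gap: 51.4
```

```bash
python3 - <<'E'
from h import *
s=r.snapshot("wrist"); save(s,"w18"); print(pose()[0],r.sense()["tcp_rot"],r.sense()["ft_force"],r.sense()["finger_gap"])
s=r.snapshot("scene"); save(s,"s18",(280,50,460,270),2.7); save(s,"s18b")
E
```

```text
[489.56067843 128.6623238  226.36556436] [-1.79966093e+02 -5.79702368e-03  1.11430290e+02] [-0.62995405 -0.05961375 -0.37947268] 51.77828710935743
```

View pics/w18.png

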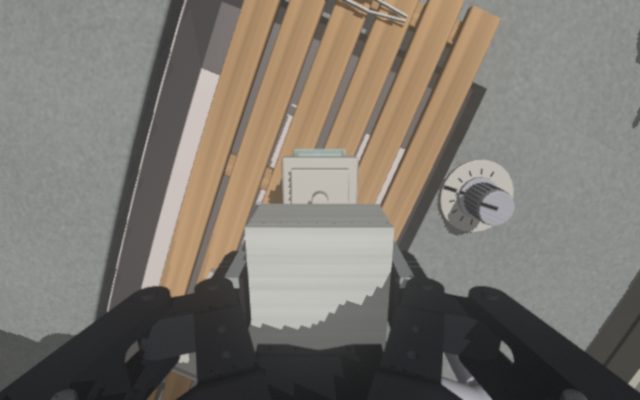

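View pics/s18.png

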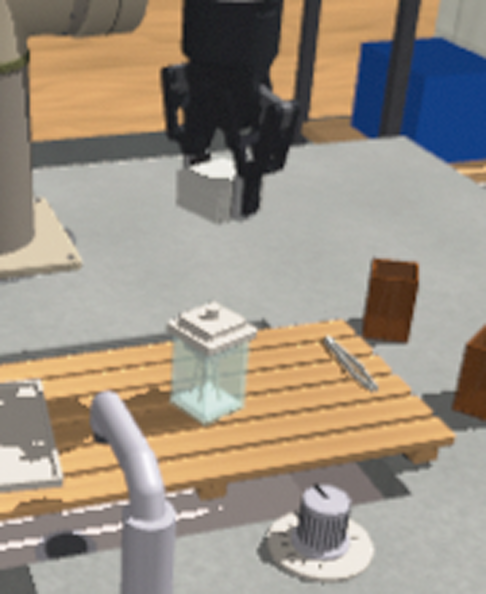

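View pics/s18b.png

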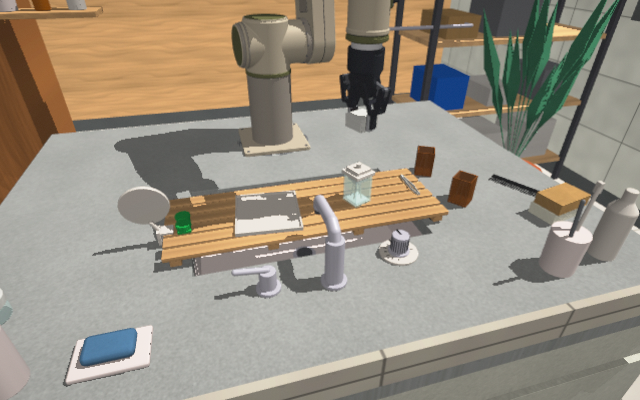

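```bash
python3 - <<'E'
from h import *
a=cv2.imread("pics/scene0.png"); b=cv2.imread("pics/s18b.png")
o=np.hstack([cv2.resize(x[170:260,110:220],None,fx=3.5,fy=3.5) for x in(a,b)]); cv2.imwrite("pics/cmp.png",o)
E
```

```text
(no output)
```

View pics/cmp.png

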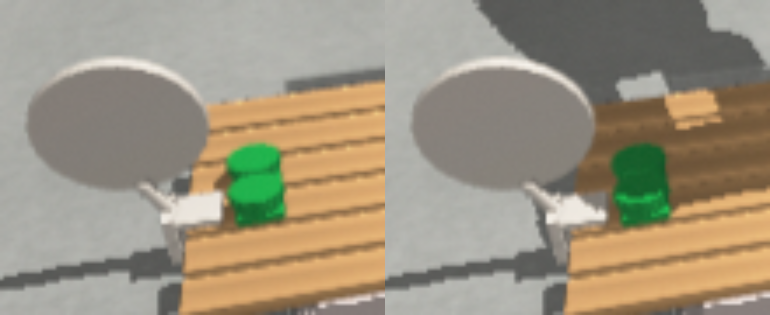

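The lens case and mirror haven't moved; the case only looks darker because the arm's shadow is on it. Handing in.

```bash
python3 - <<'E'
from bench import r
print(r.hand_in())
E
```

```text
the job is handed in; nothing more can be done
None
```

The job is done and handed in at about 20 s. The arm is still holding the outer lid upright above the closed jar.

- **Knob:** I turned it to the long 38-degree mark in two grips. The first turn stopped about 3° short, so I gripped again and added the rest. The last measurement puts the pointer about 1° past the mark, which is roughly the accuracy of the measurement. It has been let go.
- **Lids onto the jar:** I lifted both together by the flange and lowered them until the wrist force showed contact at about 9 N. The tool height then was within 0.1 mm of the calculated fully-home height.
- **Outer lid:** I re-gripped it by its own sides and lifted it off alone by about 110 mm. That leaves roughly 92 mm between it and the inner lid's small knob. Finger opening was 51.8 mm against a 52 mm lid, and the wrist force was near zero.
- **Final pictures:** The inner lid sits level in the jar, and the jar, mirror, lens case and tweezer look unmoved. I compared the mirror and lens case side by side with the first picture; the lens case only looks darker because of the arm's shadow.
- **What disagreed:** My first camera estimate of the knob's centre was about 2–3 mm off. The first grip therefore pushed sideways with about 20 N, so I opened and re-centred. The second grip closed while the arm was still settling and read about 15 N in total.

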